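Bottle the stirring bars through the pouring boat

ROBOT

A 7-joint arm with a two-finger parallel gripper is mounted at the origin on a cart in front of the work surface, level with it; the furniture and walls round the work are solid. World frame = base frame: x ahead of the robot, y to its left, z up, the work surface at z = 0. Lengths are in mm, angles in rad, forces in N, time in s.
With the tool pointing down it reaches from about 400 to 750 mm from the base axis. Payload 19.5 kg.
Tool frame: the origin (TCP) lies midway between the tips of the shut fingers; the grasp point (between the pads) lies 19 mm behind it; z points along the fingers, y is the direction in which the jaws open and shut (so a half turn about z gives the same grasp; the last joint's range is limited). The gripper opens to 85 mm and grips with 20 to 120 N. Pads are 22 mm wide; open, the fingers measure 114 mm over their backs; the gripper's body (76 mm by 85 mm) begins 54 mm behind the grasp point. The pads swing forward as they close: fully open they stand 13 mm farther back than shut.
Start: joints at [-1.378, 0.707, -0.028, 1.485, 0.022, 0.951, -0.075], TCP at [133.762, 559.198, 231.268] pointing down, gripper open.
Joint ranges: [-2.71, 2.71], [-0.32, 2.16], [-1.57, 1.52], [0, 2.45], [-1.46, 4.6], [0, 2.02], [-2.83, 2.83]. Speed limits (rad/s): [1.89, 1.89, 2.57, 2.57, 3.01, 3.01, 3.01].

INTERFACE

Orientations are given as [roll, pitch, yaw] about the fixed x, y, z axes, in that order (R = Rz(yaw) Ry(pitch) Rx(roll)).
In Python, from cell import robot gives the robot as it stands.
- The arm moves only by the tool servo_tool, never from a script. Its argument "rows" is a list that holds one entry, the list of rows, each a list of 6 numbers: the shift along the tool's x, y, z in mm, then the turn, a rotation vector about the tool's x, y, z in rad. A call has 1 to 8 rows; each row shifts and turns the pose as measured when the row begins, along the tool's axes as they then stand; what a row does not reach is not made up. A row lasts 1/12 s, in which the tool goes at most 41.7 mm and 7.16 degrees, less where a joint would pass 70% of its speed; a pose out of reach is approached as far as the arm can. A call is refused whole if a number of a shift passes 41.7 or a number of a turn 0.125, either way. A call with a gripper value outside its range is refused whole. "hand" is the finger opening in mm, from 0 to 85.4, set as the call begins (left out, the last holds). The fingers move at their own pace and stop on an object; "grip_force" is the grip in N (left out, the last holds). Time passes only in rows, so rows that do not move let the fingers close. It gives the time, the measured TCP pose, the force and the opening at its end, in the units of the state.
- robot.read_state(): the state, without advancing time (a new reading comes with each control period).
- robot.camera(name): name is "side" or "top"; returns a dict with "img" (384x512x3 uint8, red, green, blue), "range_z" (384x512 float32, mm along the optical axis (not along the pixel's ray), 0 where there is no reading), "intrinsics" (3x3 intrinsics, pixels), "world_from_camera" (4x4, takes a point from camera to world coordinates). Camera axes: x right, y down, z forward; pixel columns grow to the right and rows downward; lengths in mm; the calibration is good to about 2 mm. A picture is of the moment at which its call begins.
- robot.sign_off(): hands the job in, once; it reports no verdict.
The state is a dict: "time": time; "joint_positions": joint angles; "joint_vel": joint speeds; "effort": joint torques, N m; "tool_pos": TCP position; "orientation": TCP orientation; "wrist_force": force on the tool from outside, world axes, zero at the start; "ft_torque": the same for the moment, N m; "gripper_width": finger opening in mm.
Only numpy, scipy, OpenCV 4.12 (cv2) and the standard library are available. Lean on these libraries where they do the work, as an engineer would, in place of code of your own. Each camera call takes 0.05 s, during which the arm holds its last target.

TASK

Clear the stirring bars away into their storage bottle: lift off the bottle's loose lid, gather every stirring bar from the bench in the pouring boat, then rest the lip of the boat's spout just inside the bottle's mouth while the boat is still level, and only then tilt it so that all the bars slide into the bottle. Stand the emptied boat upright on the bench, put the lid back so that it sits fully home on the bottle, and leave the other things alone.

Things in the scene. Friction and masses are not known exactly. Their poses are not given: they have to be found in the camera images.
- mouth (a point): the middle of the bottle's open mouth, level with its rim, 80 mm above the bench. The white storage bottle (64 mm wide, with a 50 mm wide neck, in a low steel foot 82 mm wide) does not move. The mouth is 42 mm wide inside, and its wall 4 mm thick. z is up.
- lid_knob (a point): middle of the grip of the bottle's loose lid: an upright black cylinder 20 mm wide, 26 mm tall, on a grey disc 56 mm wide, 5 mm thick; below it a tapered plug (38 mm wide, 30 at its foot, 9 deep) drops loosely into the mouth, nothing to unscrew. The point is 27 mm above the plug's foot: 18 mm above the rim when seated. z is the lid's axis.
- boat_grip (a point): middle of the loose polished steel pouring boat's body (0.13 kg), half-way up its 30 mm height (15 mm above its underside). The body is an open tray 74 mm long (x, -37 to +37 mm of this point) and 50 mm wide outside (y), with straight upright sides 3 mm thick that can be gripped across. Towards -x it narrows to an open spout. z is up.
- spout_tip (a point): lower edge of the bent-down lip that ends the boat's spout: 107 mm from boat_grip along the boat's -x and 5 mm lower (10 mm above the underside). The spout is 30 mm wide outside, the lip 25 mm; the spout's underside, from 11 mm behind this edge back, lies 5 to 7 mm higher than the edge at its end and falls gently towards the body.
- bar0_mid (a point): the middle of a loose white eight-sided stirring bar, 16 mm long (x, lying) and 10 mm thick, 12 g; one of five alike, of which three to five are there (absent ones read as None from the start).
- bar1_mid (a point): the middle of a loose white eight-sided stirring bar, 16 mm long (x, lying) and 10 mm thick, 12 g; one of five alike, of which three to five are there (absent ones read as None from the start).
- bar2_mid (a point): the middle of a loose white eight-sided stirring bar, 16 mm long (x, lying) and 10 mm thick, 12 g; one of five alike, of which three to five are there (absent ones read as None from the start).
- bar3_mid (a point): the middle of a loose white eight-sided stirring bar, 16 mm long (x, lying) and 10 mm thick, 12 g; one of five alike, of which three to five are there (absent ones read as None from the start).
- bar4_mid (a point): the middle of a loose white eight-sided stirring bar, 16 mm long (x, lying) and 10 mm thick, 12 g; one of five alike, of which three to five are there (absent ones read as None from the start).
- petri_dish: a clear dish 57 mm wide and 12 mm high, a bystander; origin under its centre
- mould_stack_0: a stack of steel moulds, 30 x 39 x 22 mm, a bystander; origin under its centre
- forceps_curved: curved forceps 126 mm long, lying flat, a bystander; origin under its middle
- boat: the same boat: origin under boat_grip at its underside, same axes. Inside, the tray is 70 x 44 mm and the spout 26 mm wide; the floor rises 6 degrees from 5 mm above the underside at the +x end to 19 mm at the spout's end, where the lip bends down. The bars slide easily on it.

How it is judged:
By the outcome, as a careful person would: the job done as asked, in the order asked, and still so for the second after the job is handed in, with the robot touching nothing.
Of bar0, bar1, bar2, bar3, bar4 only 3 to 5 are there at a start; the rules pass over those that are not, and their reading is None.
At some moment in a run one of boat, bar0, bar1, bar2, bar3, bar4 may be knocked a few centimetres aside while the robot is not near it.
It also fails if it takes over 208 s, if anything falls off the work surface, if the arm or the gripper's body presses on something with over 40 N, if the wrist force passes 120 N, or if a joint passes its speed limit or range.

## Working session

There is one attempt and no reset: what is moved stays moved. The work goes in short steps, Python scripts to look and compute and a tool call to move; the robot and the scene stay as the last step left them, time stands still between calls to the robot, and variables do not carry over. Pictures are saved under pics/ and viewed, and the job is handed in when it is done.

Besides the shell and the picture viewer there is one more tool, called after ">>>" as a command line: name --argument value ..., lists and objects as JSON in quotes. servo_tool: Moves the arm, as the interface text tells. Its arguments: {"type":"object","properties":{"rows":{"type":"array"},"hand":{"type":"number"},"grip_force":{"type":"number"}},"required":["rows"]}

```bash
ls; mkdir -p pics; cat > h.py <<'E'
import numpy as np, cv2
from cell import robot
def cam(n,save=None):
    c=robot.camera(n)
    if save: cv2.imwrite('pics/'+save,cv2.cvtColor(c['img'],cv2.COLOR_RGB2BGR))
    return c
def pts(c):
    """world point per pixel from range_z"""
    K=c['intrinsics'];T=c['world_from_camera'];z=c['range_z']
    h,w=z.shape;u,v=np.meshgrid(np.arange(w),np.arange(h))
    P=np.stack([(u-K[0,2])/K[0,0]*z,(v-K[1,2])/K[1,1]*z,z],-1)
    W=P@T[:3,:3].T+T[:3,3]
    W[z==0]=np.nan
    return W
def ray(c,u,v,h):
    K=c['intrinsics'];T=c['world_from_camera']
    d=T[:3,:3]@np.array([(u-K[0,2])/K[0,0],(v-K[1,2])/K[1,1],1]);o=T[:3,3]
    return o+d*(h-o[2])/d[2]
E
python3 - <<'E'
from h import *
print(robot.read_state())
for n in('top','side'):
    c=cam(n,n+'0.png');print(n,c['intrinsics'],c['world_from_camera'])
E
```

```text
pics
{'time': 0.0, 'joint_positions': array([-1.37769225,  0.70705094, -0.02760375,  1.48498868,  0.0219875 ,
        0.95089515, -0.07549825]), 'joint_vel': array([ 9.49558303e-05,  3.37862443e-04,  6.11576231e-04, -2.14427290e-04,
        4.34183866e-04,  3.56019835e-04,  1.59260987e-05]), 'effort': array([-4.94111555e-04, -8.83217812e+01,  1.23437069e+00, -2.36164373e+01,
        1.69000874e-02,  6.61662329e-03, -2.51577200e-05]), 'tool_pos': array([133.71961707, 558.97261493, 230.85990409]), 'orientation': array([-3.14055312e+00,  3.12139392e-05,  2.90677291e+00]), 'wrist_force': array([ 0.31013616, -1.2681191 , -0.53078742]), 'ft_torque': array([ 0.04547743, -0.00580991, -0.06055987]), 'gripper_width': 85.48788708012636}
top [[445.98342074   0.         256.69999458]
 [  0.         445.98342074 194.05774195]
 [  0.           0.           1.        ]] [[ 1.65398748e-02 -9.78487007e-01  2.05644378e-01  4.25240685e+02]
 [-9.99861098e-01 -1.66087076e-02  1.39159047e-03 -6.08883962e+01]
 [ 2.05383416e-03 -2.05638831e-01 -9.78625798e-01  9.86344989e+02]
 [ 0.00000000e+00  0.00000000e+00  0.00000000e+00  1.00000000e+00]]
side [[385.90507462   0.         260.06895638]
 [  0.         385.90507462 194.84179937]
 [  0.           0.           1.        ]] [[-9.99305034e-01 -2.22271980e-03 -3.72089902e-02  6.42282835e+02]
 [ 3.13395609e-02  4.90346672e-01 -8.70963819e-01  6.57880526e+02]
 [ 2.01812130e-02 -8.71524642e-01 -4.89936238e-01  5.23281562e+02]
 [ 0.00000000e+00  0.00000000e+00  0.00000000e+00  1.00000000e+00]]
```

View pics/top0.png

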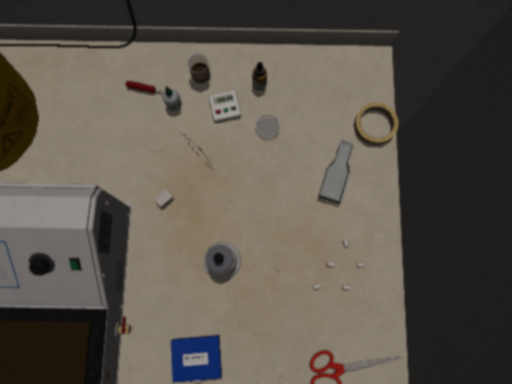

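View pics/side0.png

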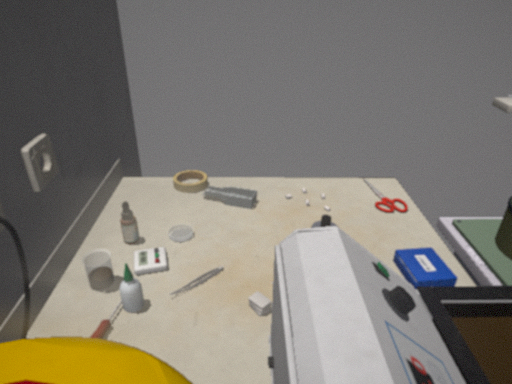

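The top view shows the lid and bottle at about (220,260). The boat is at (337,175) with its spout pointing up (+x). Five bars are at (346,243), (330,265), (361,265), (316,287) and (346,288), and there is an instrument box at left.

```bash
python3 - <<'E'
from h import *
c=cam('top');W=pts(c);im=c['img'].astype(int)
cv2.imwrite('pics/z1.png',cv2.cvtColor(cv2.resize(c['img'][130:310,190:400],None,fx=3.6,fy=3.2,interpolation=cv2.INTER_CUBIC)[:,:],cv2.COLOR_RGB2BGR))
print(W[300,260],W[210,290],W[60,330], W[204,30],W[220,120],W[205,112])
# heights
H=W[...,2]
m=((H>4)&(H<150)).astype(np.uint8)
n,l,s,cc=cv2.connectedComponentsWithStats(m)
for i in range(1,n):
    if s[i,4]>5:
        q=W[l==i]; print(s[i],cc[i].round(1),np.nanmean(q,0).round(1),np.nanmax(q,0).round(1),np.nanmin(q,0).round(1))
E
```

```text
[399.61635081 -70.4501822   -0.81547757] [ 5.97154937e+02 -1.34751837e+02  4.51797926e-01] [ 9.66311058e+02 -2.30966143e+02 -5.05196225e-01] [560.55151216 331.92728346 227.15282643] [556.66885747 219.88272632  79.50800196] [577.27606142 219.76445748 137.34322494]
[    0     0   512   384 27272] [316.8  64.5] [ 917.8 -182.2   73.7] [1013.5  569.1  150. ] [ 241.8 -583.4    4. ]
[   0   53   39  119 2402] [ 18.  121.9] [764.1 453.7  82. ] [968.2 559.4 149.8] [672.3 431.4   4. ]
[186  52  25  33 606] [198.4  67.7] [919.9  79.9  39. ] [965.3 113.6  67.9] [892.6  54.8   4. ]
[252  62  15  29 338] [259.   76.9] [890.3 -60.4  56.3] [953.1 -44.1 102.4] [880.5 -77.    4. ]
[124  81  58  32 584] [158.7  94.3] [854.8 169.   34.4] [898.8 259.8 100. ] [821.4 120.6   4.1]
[208  90  34  33 782] [224.3 106.2] [836.   19.   16.2] [882.1  58.4  24.6] [800.3 -19.5   4.1]
[353 103  45  44 805] [375.7 123.5] [ 797.8 -329.    21.3] [ 847.5 -281.    30.5] [ 749.  -378.     4.1]
[254 113  27  26 159] [267.3 125.9] [792.2 -81.3   9.2] [825.6 -50.5  18.2] [ 762.3 -110.9    4. ]
[264 120   6   9  15] [266.9 123
[... 891 characters left out ...]
 [221.5 261.1] [477.7  10.2  59.2] [520.5  55.1 114.5] [442.3 -25.9   4.1]
[327 262   8   5  35] [330.2 264.2] [ 477.9 -221.2    9.8] [ 482.8 -214.3   14.2] [ 474.  -230.2    4.9]
[357 263   8   6  38] [360.2 265. ] [ 477.2 -286.3    9.4] [ 481.7 -278.9   13.6] [ 471.  -294.9    4.1]
[312 283   9   8  39] [316.3 286.4] [ 430.4 -190.7    9.6] [ 437.5 -182.2   13.9] [ 422.7 -199.1    4. ]
[342 285   8   5  35] [345.4 287.3] [ 429.4 -253.     9.8] [ 434.2 -246.3   16.1] [ 425.7 -261.1    4.7]
[ 169  334   55   50 2171] [195.5 359. ] [281.8  59.2  30.1] [328.5 119.5  36.4] [230.2   3.8   4.1]
[308 350  94  34 859] [340.8 366.3] [ 268.9 -240.     8.6] [ 300.3 -172.    14.6] [ 234.8 -365.2    4. ]
```

View pics/z1.png

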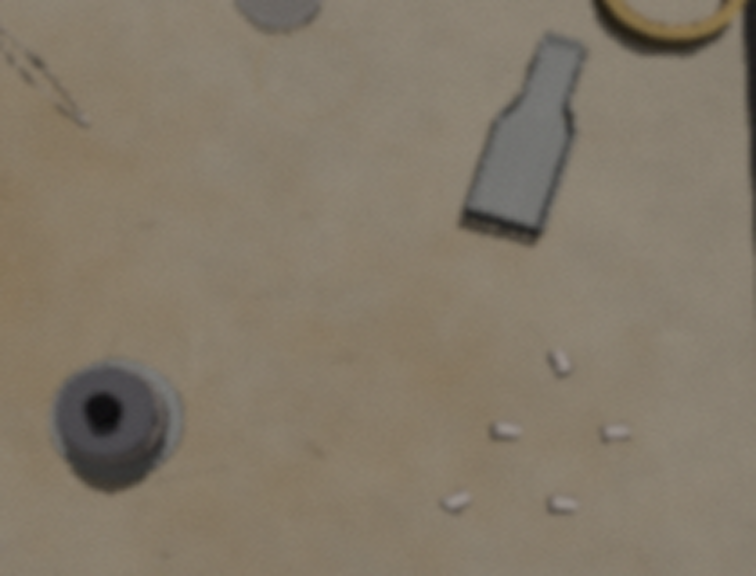

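```bash
cat >> h.py <<'E'
def blobs(mask,lo,hi):
    n,l,s,cc=cv2.connectedComponentsWithStats(mask.astype(np.uint8))
    return [(l==i) for i in range(1,n) if lo<=s[i,4]<=hi]
def proj(c,P):
    K=c['intrinsics'];T=np.linalg.inv(c['world_from_camera']);p=T[:3,:3]@P+T[:3,3];p=K@p;return p[:2]/p[2]
def bars(c,h=6.,xr=(380,760),yr=(-400,-100)):
    """white small blobs on top cam: pos + axis angle"""
    im=c['img'].astype(float); g=im.min(2)
    bg=cv2.medianBlur(g.astype(np.uint8),21).astype(float)
    out=[]
    d=np.clip(g-bg,0,None); m=d>22
    for b in blobs(m,8,90):
        v,u=np.nonzero(cv2.dilate(b.astype(np.uint8),np.ones((3,3))))
        w=d[v,u]
        P=np.array([ray(c,a,e,h) for a,e in zip(u,v)])[:,:2]
        mu=(P*w[:,None]).sum(0)/w.sum()
        if not(xr[0]<mu[0]<xr[1] and yr[0]<mu[1]<yr[1]):continue
        C=((P-mu)*w[:,None]).T@(P-mu)/w.sum()
        e,V=np.linalg.eigh(C)
        out.append((mu.round(1),round(float(np.arctan2(V[1,1],V[0,1])),2),np.sqrt(e).round(1),len(v)))
    return out
def boat(c):
    W=pts(c);H=W[...,2]
    im=c['img'].astype(int)
    sat=im.max(2)-im.min(2)
    return W,sat
def st():
    s=robot.read_state();print(round(s['time'],2),s['tool_pos'].round(1),s['orientation'].round(3),s['wrist_force'].round(1),round(s['gripper_width'],1),s['joint_positions'].round(2))
E
python3 - <<'E'
from h import *
c=cam('top');im=c['img'].astype(int)
for b in bars(c):print(b)
sub=im.sum(2)
dk=np.zeros(sub.shape,bool);dk[235:290,195:250]=(sub[235:290,195:250]<130)
for b in blobs(dk,20,900):
    v,u=np.nonzero(b);print('dark',u.mean(),v.mean(),len(u),u.min(),u.max(),v.min(),v.max(),ray(c,u.mean(),v.mean(),109))
sat=im.max(2)-im.min(2)
print(im[180,337],im[185,300],im[258,208],im[272,235])
for (u0,v0,u1,v1) in [(310,130,365,215)]:
    roi=np.zeros(sat.shape,bool);roi[v0:v1,u0:u1]=sat[v0:v1,u0:u1]<14
    for b in blobs(roi,200,3000):
        cs,_=cv2.findContours(b.astype(np.uint8),cv2.RETR_EXTERNAL,cv2.CHAIN_APPROX_NONE)
        k=max(cs,key=len);ap=cv2.approxPolyDP(k,2,True)[:,0]
        for p in ap: print(p,ray(c,*p,30).round(1),ray(c,*p,0).round(1))
z=cv2.resize(c['img'][225:300,190:260],None,fx=8,fy=8,interpolation=cv2.INTER_NEAREST)
z2=cv2.resize(c['img'][130:215,305:370],None,fx=7,fy=7,interpolation=cv2.INTER_NEAREST)
cv2.imwrite('pics/lid.png',z[...,::-1]);cv2.imwrite('pics/boat.png',z2[...,::-1])
E
```

```text
(array([ 760. , -373.5]), 3.09, array([ 3.6, 11.8]), 110)
(array([ 479.6, -223.5]), 1.43, array([2. , 3.8]), 27)
(array([ 479.3, -288.9]), 1.62, array([1.8, 3.6]), 26)
(array([ 432.2, -192.4]), 1.99, array([2. , 3.8]), 33)
dark 218.23958333333334 258.6041666666667 96 214 223 253 265 [479.69892259  13.23808528 109.        ]
[117 115 114] [138 128 111] [75 72 75] [94 93 89]
[343 140] [ 753.7 -251.6   30. ] [ 764.  -257.5    0. ]
[327 168] [ 687.9 -214.5   30. ] [ 696.2 -219.4    0. ]
[319 198] [ 619.7 -196.    30. ] [ 625.8 -200.2    0. ]
[337 204] [ 607.  -235.1   30. ] [ 612.7 -240.5    0. ]
[346 185] [ 649.9 -255.8   30. ] [ 657.  -261.9    0. ]
[349 173] [ 677.3 -263.1   30. ] [ 685.2 -269.4    0. ]
[348 159] [ 709.5 -261.7   30. ] [ 718.4 -268.     0. ]
[352 148] [ 735.3 -271.3   30. ] [ 745.  -277.9    0. ]
[351 143] [ 747.  -269.4   30. ] [ 757.1 -275.9    0. ]
```

View pics/lid.png

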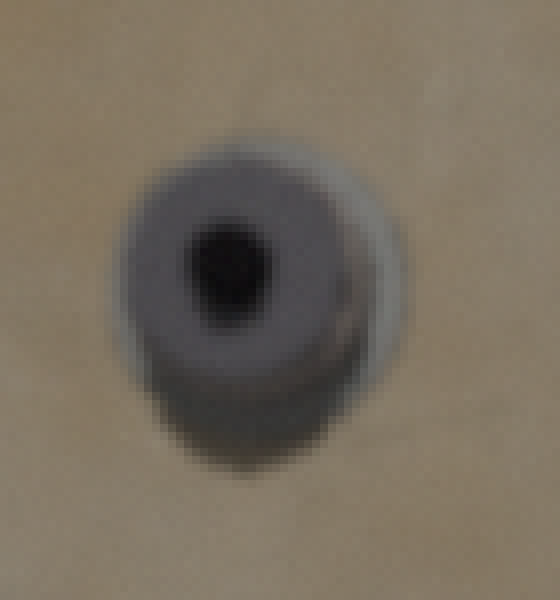

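View pics/boat.png

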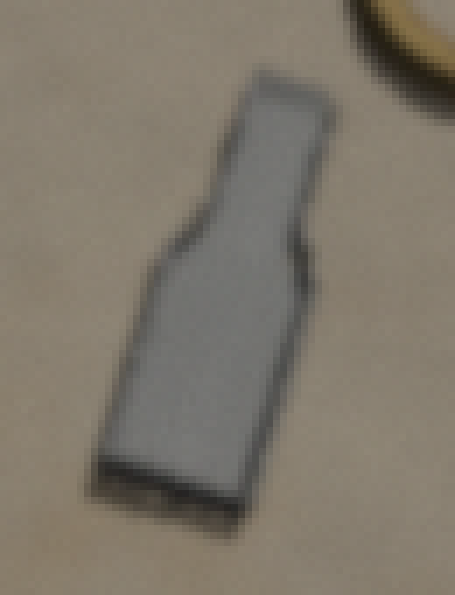

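```bash
python3 - <<'E'
from h import *
c=cam('top');W=pts(c)
print(np.nanmax(W[190:380,0:130,2]), np.nanmin(W[190:380,0:130,1]))
q=W[40:384,0:135]; print(np.nanpercentile(q[...,2],[50,90,99]))
print('knobtop',ray(c,218.4,257.4,111),'disc',ray(c,219.3,258.7,84))
print('boat',ray(c,333.7,183.3,30))
s=cam('side');m=s['img'].astype(int).sum(2)
for p in ([479.7,13,98],[479.7,13,111]): print(proj(s,np.array(p)))
z=cv2.resize(s['img'][160:260,180:420],None,fx=3.3,fy=5,interpolation=cv2.INTER_NEAREST)
cv2.imwrite('pics/s2.png',z[...,::-1])
E
```

```text
233.54762980632825 193.93155814686423
[ 81.79234772 215.04584023 229.99657846]
knobtop [481.90414875  12.83652995 111.        ] disc [481.09560756  13.21724853  84.        ]
boat [ 653.29736956 -228.74650368   30.        ]
[326.5398323  222.08600697]
[327.22140016 216.63107128]
```

View pics/s2.png

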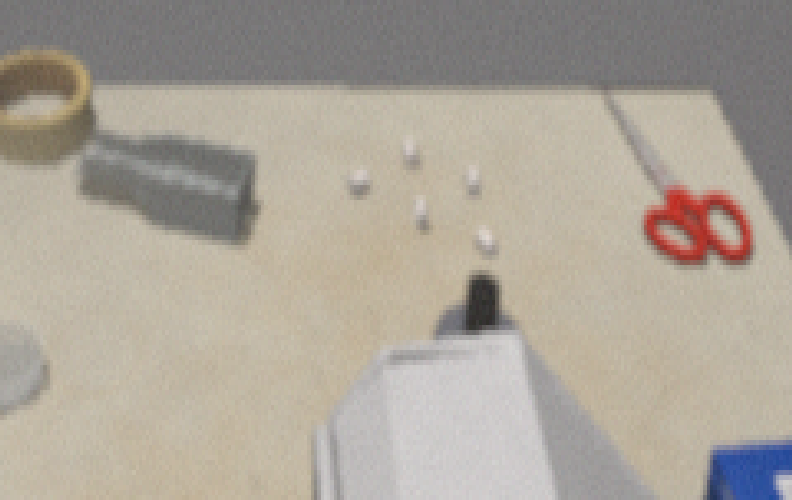

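>>> servo_tool --rows '[[[0,0,-40,0,0,0],[0,0,-40,0,0,0],[0,0,-40,0,0,0],[0,0,-40,0,0,0],[0,0,0,0,0,0]]]'

```text
time: 0.72
tool_pos: [133.4, 557.6, 396.5]
orientation: [-3.136, 0.0, 2.907]
wrist_force: [0.4, -0.5, 0.1]
gripper_width: 85.3
```

```bash
cat >> h.py <<'E'
from scipy.spatial.transform import Rotation as Ro
def plan(wps, rpy=None, vmax=38., wmax=.115, start=None, hold=1):
    """wps: list of (xyz, rpy) world; prints rows in tool axes in calls of 8"""
    s=robot.read_state() if start is None else start
    p=s['tool_pos'].copy();R=Ro.from_euler('xyz',s['orientation'])
    rows=[]
    for xyz,e in wps:
        xyz=np.array(xyz,float);T=Ro.from_euler('xyz',e) if e is not None else R
        dv=(R.inv()*T).as_rotvec()
        n=max(1,int(np.ceil(max(np.linalg.norm(xyz-p)/vmax,np.linalg.norm(dv)/wmax))))
        d=(xyz-p)/n
        for i in range(n):
            sh=R.inv().apply(d); rows.append([round(float(a),1) for a in sh]+[round(float(a),4) for a in dv/n])
            R=R*Ro.from_rotvec(dv/n);p=p+d
    for i in range(0,len(rows),8): print(rows[i:i+8])
PI=np.pi
E
python3 - <<'E'
from h import *
plan([([420,320,395],[-PI,0,2.2]),([480.5,13,200],[-PI,0,1.6])])
E
```

```text
[[-33.4, -16.5, 0.3, -0.0006, 0.0002, 0.0707], [-34.5, -14.1, 0.2, -0.0006, 0.0002, 0.0707], [-35.4, -11.6, 0.2, -0.0006, 0.0002, 0.0707], [-36.1, -9.1, 0.2, -0.0006, 0.0002, 0.0707], [-36.7, -6.5, 0.2, -0.0006, 0.0002, 0.0707], [-37.0, -3.9, 0.2, -0.0006, 0.0002, 0.0707], [-37.2, -1.2, 0.2, -0.0006, 0.0002, 0.0707], [-37.2, 1.4, 0.2, -0.0006, 0.0002, 0.0707]]
[[-37.0, 4.0, 0.2, -0.0006, 0.0002, 0.0707], [-36.6, 6.6, 0.2, -0.0006, 0.0002, 0.0707], [-28.4, -13.2, 19.5, 0.0, 0.0, 0.06], [-29.1, -11.5, 19.5, 0.0, 0.0, 0.06], [-29.8, -9.7, 19.5, 0.0, 0.0, 0.06], [-30.3, -7.9, 19.5, 0.0, 0.0, 0.06], [-30.7, -6.1, 19.5, 0.0, 0.0, 0.06], [-31.0, -4.2, 19.5, 0.0, 0.0, 0.06]]
[[-31.2, -2.3, 19.5, 0.0, 0.0, 0.06], [-31.3, -0.5, 19.5, 0.0, 0.0, 0.06], [-31.3, 1.4, 19.5, 0.0, 0.0, 0.06], [-31.1, 3.3, 19.5, 0.0, 0.0, 0.06]]
```

>>> servo_tool --rows '[[[-33.4,-16.5,0,0,0,0.07],[-34.5,-14.1,0,0,0,0.07],[-35.4,-11.6,0,0,0,0.07],[-36,-9,0,0,0,0.07],[-36.7,-6.5,0,0,0,0.07],[-37,-4,0,0,0,0.07],[-37,-1,0,0,0,0.07],[-37,1.4,0,0,0,0.07]]]'

```text
time: 1.38
tool_pos: [364.4, 363.6, 397.4]
orientation: [-3.139, -0.002, 2.337]
wrist_force: [0.5, 0.5, -0.9]
gripper_width: 85.9
```

>>> servo_tool --rows '[[[-37,4,0,0,0,0.07],[-36.6,6.6,0,0,0,0.07],[-28.4,-13,0,0,0,0.06],[-29,-11.5,0,0,0,0.06],[-29.8,-9.7,10,0,0,0.06],[-30,-8,20,0,0,0.06],[-30.7,-6,20,0,0,0.06],[-31,-4,20,0,0,0.06]]]'

```text
time: 2.05
tool_pos: [461.2, 118.7, 326.5]
orientation: [3.138, -0.0, 1.807]
wrist_force: [1.3, -0.4, -1.3]
gripper_width: 85.5
```

```bash
python3 - <<'E'
from h import *
st()
plan([([480.5,13,150],[-PI,0,1.6])])
E
```

```text
2.05 [461.2 118.7 326.5] [ 3.138 -0.     1.807] [ 1.3 -0.4 -1.3] 85.5 [-0.5   0.46  0.3   1.66 -0.15  1.04  0.09]
[[-17.9, -1.1, 29.4, 0.0005, -0.0001, 0.0346], [-17.9, -0.5, 29.4, 0.0005, -0.0001, 0.0346], [-17.9, 0.2, 29.4, 0.0005, -0.0001, 0.0346], [-17.9, 0.8, 29.4, 0.0005, -0.0001, 0.0346], [-17.8, 1.4, 29.4, 0.0005, -0.0001, 0.0346], [-17.8, 2.1, 29.4, 0.0005, -0.0001, 0.0346]]
```

>>> servo_tool --rows '[[[-18,-1,29.4,0,0,0.035],[-18,-0.5,29.4,0,0,0.035],[-18,0,29.4,0,0,0.035],[-18,0.8,29.4,0,0,0.035],[-18,1.4,29.4,0,0,0.035],[-17.8,2,29.4,0,0,0.035],[0,0,0,0,0,0]]]' --hand 45

```text
time: 2.63
tool_pos: [479.4, -0.2, 141.2]
orientation: [3.136, 0.002, 1.574]
wrist_force: [0.2, -0.4, -0.3]
gripper_width: 44.6
```

```bash
python3 - <<'E'
from h import *
st()
plan([([480.5,13,88],[-PI,0,1.6])],vmax=20)
E
```

```text
2.63 [ 4.794e+02 -2.000e-01  1.412e+02] [3.136e+00 2.000e-03 1.574e+00] [ 0.2 -0.4 -0.3] 44.6 [-0.19  0.73  0.22  1.95 -0.31  0.5   0.25]
[[4.5, 0.3, 17.7, 0.0017, 0.0008, -0.0085], [4.4, 0.4, 17.7, 0.0017, 0.0008, -0.0085], [4.4, 0.4, 17.7, 0.0017, 0.0008, -0.0085]]
```

>>> servo_tool --rows '[[[13,0,5,0,0,0],[0,0,0,0,0,0],[0,1,15,0,0,0],[0,0,15,0,0,0],[0,0,10,0,0,0],[0,0,0,0,0,0]]]'

```text
time: 3.13
tool_pos: [482.1, 18.0, 97.6]
orientation: [3.132, 0.0, 1.581]
wrist_force: [0.3, 0.4, -0.5]
gripper_width: 45.1
```

```bash
python3 - <<'E'
from h import *
cam('top','a1.png');cam('side','a2.png')
st()
plan([([480.5,13,88],[-PI,0,1.6])],vmax=20)
E
```

```text
3.23 [482.5  17.7  98.9] [3.131e+00 1.000e-03 1.581e+00] [-0.2 -0.3 -0.2] 44.9 [-0.2   0.81  0.18  1.97 -0.35  0.38  0.25]
[[-4.7, -2.1, 10.8, 0.0106, 0.0006, -0.0193]]
```

View pics/a1.png

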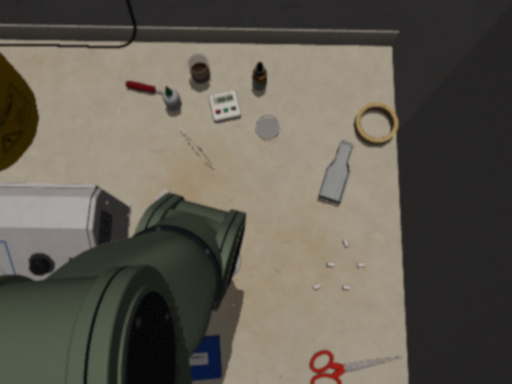

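View pics/a2.png

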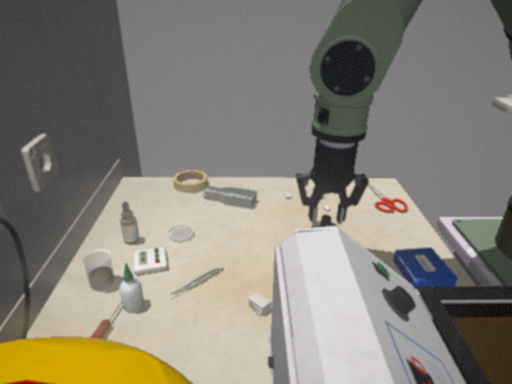

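The arm hides the bottle in the top view. In the side view, the knob at (326,221) sits between the fingertips at (313,218) and (341,218), so I'll finish the descent and grip.

>>> servo_tool --rows '[[[-4.7,-2,5,0.005,0,0],[0,0,5,0.005,0,0],[0,0,0,0,0,0]]]'

```text
time: 3.48
tool_pos: [481.5, 13.5, 90.6]
orientation: [3.138, 0.0, 1.583]
wrist_force: [-0.5, -0.0, 0.0]
gripper_width: 44.7
```

>>> servo_tool --rows '[[[0,0,0,0,0,0],[0,0,0,0,0,0],[0,0,0,0,0,0],[0,0,0,0,0,0],[0,0,0,0,0,0],[0,0,0,0,0,0]]]' --hand 10 --grip_force 30

```text
time: 3.98
tool_pos: [481.7, 13.4, 91.3]
orientation: [3.138, 0.0, 1.582]
wrist_force: [-0.3, -0.1, -0.3]
gripper_width: 18.4
```

>>> servo_tool --rows '[[[0,0,-6,0,0,0],[0,0,-12,0,0,0],[0,0,-20,0,0,0],[0,0,-20,0,0,0],[0,0,0,0,0,0]]]'

```text
time: 4.4
tool_pos: [480.9, 13.1, 152.4]
orientation: [3.14, 0.0, 1.582]
wrist_force: [-0.2, 0.7, 0.8]
gripper_width: 18.8
```

```bash
python3 - <<'E'
from h import *
st()
plan([([600,50,110],[-PI,0,1.62]),([600,50,30],[-PI,0,1.62])],vmax=25)
E
```

```text
4.4 [480.9  13.1 152.4] [3.14  0.    1.582] [-0.2  0.7  0.8] 18.8 [-0.23  0.71  0.24  1.92 -0.31  0.54  0.23]
[[5.9, 19.9, 7.1, 0.0003, 0.0, -0.0064], [5.8, 20.0, 7.1, 0.0003, 0.0, -0.0064], [5.7, 20.0, 7.1, 0.0003, 0.0, -0.0064], [5.5, 20.0, 7.1, 0.0003, 0.0, -0.0064], [5.4, 20.1, 7.1, 0.0003, 0.0, -0.0064], [5.3, 20.1, 7.1, 0.0003, 0.0, -0.0064], [-0.0, 0.0, 20.0, -0.0, -0.0, 0.0], [-0.0, 0.0, 20.0, -0.0, -0.0, 0.0]]
[[-0.0, 0.0, 20.0, -0.0, -0.0, 0.0], [-0.0, 0.0, 20.0, -0.0, -0.0, 0.0]]
```

>>> servo_tool --rows '[[[6,20,2,0,0,-0.006],[6,20,2,0,0,-0.006],[5.7,20,7,0,0,-0.006],[5.5,20,10,0,0,-0.006],[5.4,20,10,0,0,-0.006],[5.3,20,11,0,0,-0.006],[0,0,0,0,0,0]]]'

```text
time: 4.98
tool_pos: [604.7, 52.2, 111.6]
orientation: [3.137, -0.001, 1.619]
wrist_force: [-0.2, -0.6, -0.5]
gripper_width: 18.5
```

```bash
python3 - <<'E'
from h import *
st()
cam('side','b2.png')
plan([([600,50,26],[-PI,0,1.62])],vmax=20)
E
```

```text
4.98 [604.7  52.2 111.6] [ 3.137e+00 -1.000e-03  1.619e+00] [-0.2 -0.6 -0.5] 18.5 [-0.26  0.92  0.25  1.5  -0.3   0.75  0.17]
[[-0.3, -0.8, 17.3, 0.0008, -0.0, -0.0003], [-0.3, -0.8, 17.3, 0.0008, -0.0, -0.0003], [-0.3, -0.7, 17.3, 0.0008, -0.0, -0.0003], [-0.3, -0.7, 17.3, 0.0008, -0.0, -0.0003], [-0.3, -0.7, 17.3, 0.0008, -0.0, -0.0003]]
```

View pics/b2.png

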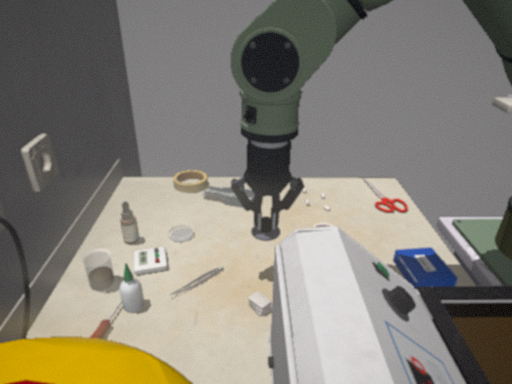

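The lid is held between the fingers at (265,230) and the open bottle mouth shows at (322,228). I'll set the lid down on the bench.

>>> servo_tool --rows '[[[0,0,20,0,0,0],[0,0,20,0,0,0],[0,0,20,0,0,0],[0,0,15,0,0,0],[0,0,8,0,0,0],[0,0,0,0,0,0]]]'

```text
time: 5.53
tool_pos: [602.0, 49.9, 28.4]
orientation: [3.136, 0.001, 1.617]
wrist_force: [-0.8, -0.6, -1.3]
gripper_width: 18.6
```

>>> servo_tool --rows '[[[0,0,3,0,0,0],[0,0,3,0,0,0],[0,0,0,0,0,0]]]'

```text
time: 5.78
tool_pos: [602.3, 49.6, 24.1]
orientation: [3.135, 0.001, 1.616]
wrist_force: [0.2, 0.3, -0.7]
gripper_width: 18.7
```

>>> servo_tool --rows '[[[0,0,3,0,0,0],[0,0,0,0,0,0]]]'

```text
time: 5.95
tool_pos: [602.8, 49.6, 22.1]
orientation: [3.133, 0.001, 1.616]
wrist_force: [-0.8, -0.5, -1.2]
gripper_width: 18.7
```

>>> servo_tool --rows '[[[0,0,2,0,0,0],[0,0,0,0,0,0]]]'

```text
time: 6.12
tool_pos: [603.1, 49.7, 20.5]
orientation: [3.132, 0.001, 1.616]
wrist_force: [0.4, 0.3, -0.6]
gripper_width: 18.8
```

>>> servo_tool --rows '[[[0,0,2,0.008,0,0],[0,0,0,0,0,0]]]'

```text
time: 6.28
tool_pos: [603.8, 49.6, 19.8]
orientation: [3.139, 0.001, 1.616]
wrist_force: [-0.1, 0.1, -0.3]
gripper_width: 18.6
```

>>> servo_tool --rows '[[[0,0,2,0,0,0],[0,0,0,0,0,0]]]'

```text
time: 6.45
tool_pos: [604.0, 49.6, 19.2]
orientation: [3.139, 0.001, 1.616]
wrist_force: [-0.1, -0.0, -1.5]
gripper_width: 18.8
```

>>> servo_tool --rows '[[[0,0,1,0,0,0],[0,0,0,0,0,0],[0,0,0,0,0,0]]]'

```text
time: 6.7
tool_pos: [604.4, 49.7, 18.9]
orientation: [3.139, 0.0, 1.616]
wrist_force: [0.2, -0.6, -1.3]
gripper_width: 18.6
```

>>> servo_tool --rows '[[[0,0,0,0,0,0],[0,0,0,0,0,0],[0,0,0,0,0,0],[0,0,0,0,0,0]]]' --hand 45

```text
time: 7.03
tool_pos: [604.4, 49.7, 18.4]
orientation: [3.139, 0.0, 1.616]
wrist_force: [-0.6, -0.5, 0.3]
gripper_width: 45.0
```

```bash
python3 - <<'E'
from h import *
st()
c=cam('top','c1.png')
for b in bars(c):print(b)
E
```

```text
7.03 [604.4  49.7  18.4] [3.139 0.    1.616] [-0.6 -0.5  0.3] 45.0 [-0.23  1.06  0.2   1.54 -0.33  0.57  0.2 ]
(array([ 527.1, -257.1]), -2.83, array([1.9, 3.8]), 29)
(array([ 479.9, -223.5]), 1.38, array([2.2, 3.9]), 35)
(array([ 479.6, -288.9]), 1.65, array([2. , 3.6]), 32)
(array([ 432.3, -192.5]), 2.0, array([2. , 3.9]), 34)
(array([ 430.9, -256.6]), 1.4, array([1.9, 3.7]), 30)
```

View pics/c1.png

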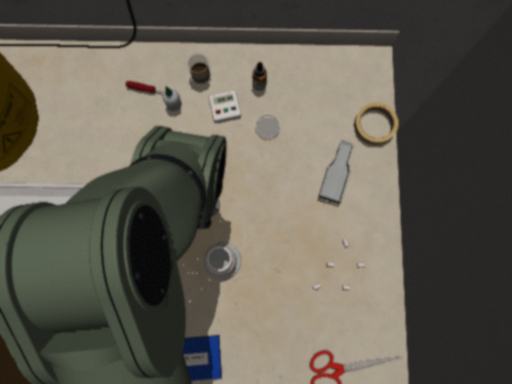

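>>> servo_tool --rows '[[[0,0,-20,0,0,0],[0,0,-30,0,0,0],[0,0,-40,0,0,0],[0,0,-20,0,0,0],[0,0,0,0,0,0]]]' --hand 30

```text
time: 7.5
tool_pos: [602.9, 49.3, 131.1]
orientation: [-3.14, 0.001, 1.616]
wrist_force: [-0.7, -0.3, 0.7]
gripper_width: 30.0
```

```bash
python3 - <<'E'
from h import *
c=cv2.imread('pics/c1.png')
cv2.imwrite('pics/m.png',cv2.resize(c[235:290,195:255],None,fx=10,fy=10,interpolation=cv2.INTER_NEAREST))
st()
plan([([500,-215,110],[-PI,0,1.38]),([479.9,-223.5,50],[-PI,0,1.38])])
E
```

```text
7.5 [602.9  49.3 131.1] [-3.140e+00  1.000e-03  1.616e+00] [-0.7 -0.3  0.7] 30.0 [-0.26  0.9   0.27  1.49 -0.29  0.8   0.16]
[[-32.4, -14.3, 2.7, -0.0002, 0.0001, 0.0295], [-32.8, -13.4, 2.7, -0.0002, 0.0001, 0.0295], [-33.2, -12.4, 2.7, -0.0002, 0.0001, 0.0295], [-33.6, -11.4, 2.7, -0.0002, 0.0001, 0.0295], [-33.9, -10.4, 2.7, -0.0002, 0.0001, 0.0295], [-34.2, -9.4, 2.7, -0.0002, 0.0001, 0.0295], [-34.4, -8.4, 2.6, -0.0002, 0.0001, 0.0295], [-34.7, -7.4, 2.6, -0.0002, 0.0001, 0.0295]]
[[-6.1, -9.1, 30.0, -0.0, -0.0, 0.0], [-6.1, -9.1, 30.0, -0.0, -0.0, 0.0]]
```

View pics/m.png

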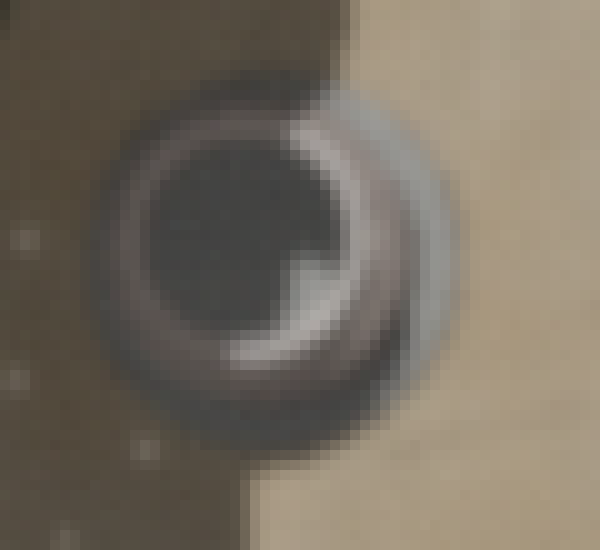

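>>> servo_tool --rows '[[[-32.4,-14.3,2.7,0,0,0.03],[-32.8,-13.4,2.7,0,0,0.03],[-33,-12.4,2.7,0,0,0.03],[-33.6,-11.4,2.7,0,0,0.03],[-34,-10.4,2.7,0,0,0.03],[-34,-9.4,2.7,0,0,0.03],[-34.4,-8.4,2.6,0,0,0.03],[-34.7,-7.4,2.6,0,0,0.03]]]'

```text
time: 8.17
tool_pos: [498.2, -215.8, 108.1]
orientation: [3.14, -0.004, 1.38]
wrist_force: [1.1, 0.0, -0.3]
gripper_width: 29.8
```

```bash
python3 - <<'E'
from h import *
c=cam('top');print('mouth',ray(c,219.5,258.5,80))
st()
plan([([479.9,-223.5,50],[-PI,0,1.38])])
E
```

```text
mouth [481.74940134  13.15635702  80.        ]
8.22 [ 494.7 -223.6  107.9] [3.141e+00 1.000e-03 1.370e+00] [ -7.4 -12.3  -0.2] 30.1 [ 0.25  0.85  0.22  1.75 -0.3   0.58  0.45]
[[-1.4, -7.3, 28.9, 0.0004, 0.0006, -0.005], [-1.3, -7.3, 28.9, 0.0004, 0.0006, -0.005]]
```

>>> servo_tool --rows '[[[-1.4,-7.3,25,0,0,0],[-1.3,-7.3,25,0,0,0],[0,0,0,0,0,0]]]'

```text
time: 8.47
tool_pos: [478.1, -227.8, 56.5]
orientation: [3.139, 0.003, 1.363]
wrist_force: [-0.3, 1.2, 0.3]
gripper_width: 29.8
```

```bash
python3 - <<'E'
from h import *
st()
plan([([479.9,-223.5,12],[-PI,0,1.38])],vmax=20)
E
```

```text
8.47 [ 478.1 -227.8   56.5] [3.139e+00 3.000e-03 1.363e+00] [-0.3  1.2  0.3] 29.8 [ 0.29  0.92  0.17  1.82 -0.33  0.42  0.49]
[[1.6, 0.3, 14.8, 0.0009, 0.001, -0.0057], [1.6, 0.3, 14.8, 0.0009, 0.001, -0.0057], [1.5, 0.3, 14.8, 0.0009, 0.001, -0.0057]]
```

>>> servo_tool --rows '[[[4.6,1,15,0,0,-0.015],[0,0,15,0,0,0],[0,0,10,0,0,0],[0,0,6,0,0,0],[0,0,4,0,0,0],[0,0,0,0,0,0]]]'

```text
time: 8.97
tool_pos: [482.7, -222.6, 6.9]
orientation: [3.138, 0.003, 1.38]
wrist_force: [1.0, -0.0, -0.4]
gripper_width: 30.4
```

```bash
python3 - <<'E'
from h import *
st()
c=cam('side');print(proj(c,np.array([480,-223,5])))
cv2.imwrite('pics/d.png',cv2.resize(c['img'][150:250,250:400],None,fx=5,fy=5)[...,::-1])
plan([([479.9,-223.5,3],[-PI,0,1.38])],vmax=20)
E
```

```text
8.97 [ 482.7 -222.6    6.9] [3.138e+00 3.000e-03 1.380e+00] [ 1.  -0.  -0.4] 30.4 [ 0.3   1.01  0.13  1.82 -0.34  0.32  0.51]
[306.69415918 202.40040385]
[[-1.3, -2.7, 4.4, 0.0042, 0.0029, -0.0001]]
```

View pics/d.png

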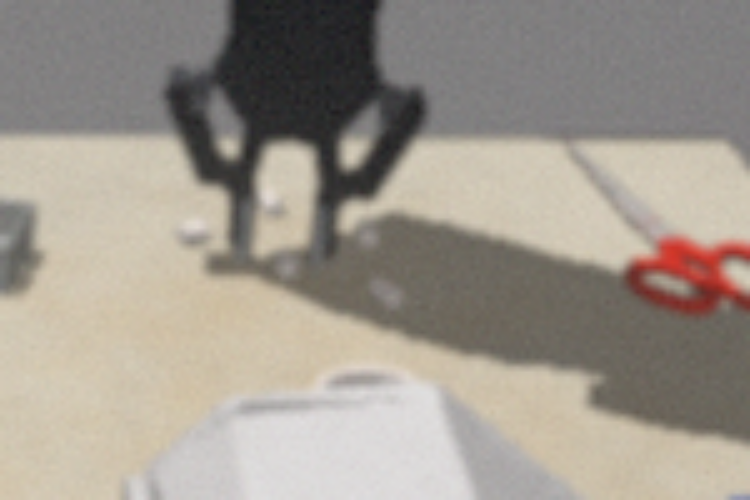

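The bar at (287,265) in the crop lies between the two fingertips, slightly nearer the camera. I'll descend and close.

>>> servo_tool --rows '[[[-0.5,-2.7,4,0,0,0],[0,0,0,0,0,0]]]'

```text
time: 9.18
tool_pos: [480.5, -222.9, 4.2]
orientation: [3.136, 0.003, 1.38]
wrist_force: [0.6, -0.1, -0.4]
gripper_width: 29.7
```

>>> servo_tool --rows '[[[0,0,0,0,0,0],[0,0,0,0,0,0],[0,0,0,0,0,0],[0,0,0,0,0,0]]]' --hand 4 --grip_force 25

```text
time: 9.52
tool_pos: [480.7, -223.1, 5.1]
orientation: [3.135, 0.003, 1.38]
wrist_force: [0.7, -0.3, -0.2]
gripper_width: 8.7
```

>>> servo_tool --rows '[[[0,0,-20,0,0,0],[0,0,-30,0,0,0],[0,0,-35,0,0,0],[0,0,0,0,0,0]]]'

```text
time: 9.85
tool_pos: [479.3, -222.7, 92.4]
orientation: [3.138, 0.003, 1.379]
wrist_force: [0.1, 0.3, 1.3]
gripper_width: 8.6
```

```bash
python3 - <<'E'
from h import *
st()
plan([([648,-227,80],[-PI,0,1.27]),([648,-227,24],[-PI,0,1.27])],vmax=30)
E
```

```text
9.85 [ 479.3 -222.7   92.4] [3.138e+00 3.000e-03 1.379e+00] [0.1 0.3 1.3] 8.6 [ 0.27  0.86  0.2   1.81 -0.31  0.5   0.48]
[[4.7, 27.7, 2.2, 0.0007, 0.0004, 0.0182], [5.2, 27.6, 2.1, 0.0007, 0.0004, 0.0182], [5.7, 27.6, 2.1, 0.0007, 0.0004, 0.0182], [6.2, 27.4, 2.1, 0.0007, 0.0004, 0.0182], [6.7, 27.3, 2.1, 0.0007, 0.0004, 0.0182], [7.1, 27.2, 2.1, 0.0007, 0.0004, 0.0182], [0.0, 0.0, 28.0, 0.0, 0.0, -0.0], [0.0, 0.0, 28.0, 0.0, 0.0, -0.0]]
```

>>> servo_tool --rows '[[[4.7,27.7,2,0,0,0.018],[5.2,27.6,2,0,0,0.018],[5.7,27.6,2,0,0,0.018],[6.2,27.4,2,0,0,0.018],[6.7,27.3,2,0,0,0.018],[7.1,27.2,2,0,0,0.018],[0,0,0,0,0,0]]]'

```text
time: 10.43
tool_pos: [654.9, -226.5, 85.3]
orientation: [3.134, 0.002, 1.266]
wrist_force: [-0.5, 0.2, 0.1]
gripper_width: 8.5
```

```bash
python3 - <<'E'
from h import *
st()
c=cam('top','e1.png');d=cam('side','e2.png')
cv2.imwrite('pics/e3.png',cv2.resize(c['img'][120:310,180:380],None,fx=4,fy=3)[...,::-1])
cv2.imwrite('pics/e4.png',cv2.resize(d['img'][150:250,170:320],None,fx=5,fy=5)[...,::-1])
plan([([648,-227,24],[-PI,0,1.27])],vmax=20)
E
```

```text
10.43 [ 654.9 -226.5   85.3] [3.134e+00 2.000e-03 1.266e+00] [-0.5  0.2  0.1] 8.5 [ 0.17  1.09  0.31  1.14 -0.34  0.95  0.21]
[[-0.1, -0.9, 15.3, 0.0013, 0.0009, -0.0012], [-0.1, -0.8, 15.3, 0.0013, 0.0009, -0.0012], [-0.1, -0.8, 15.3, 0.0013, 0.0009, -0.0012], [-0.1, -0.8, 15.3, 0.0013, 0.0009, -0.0012]]
```

View pics/e3.png

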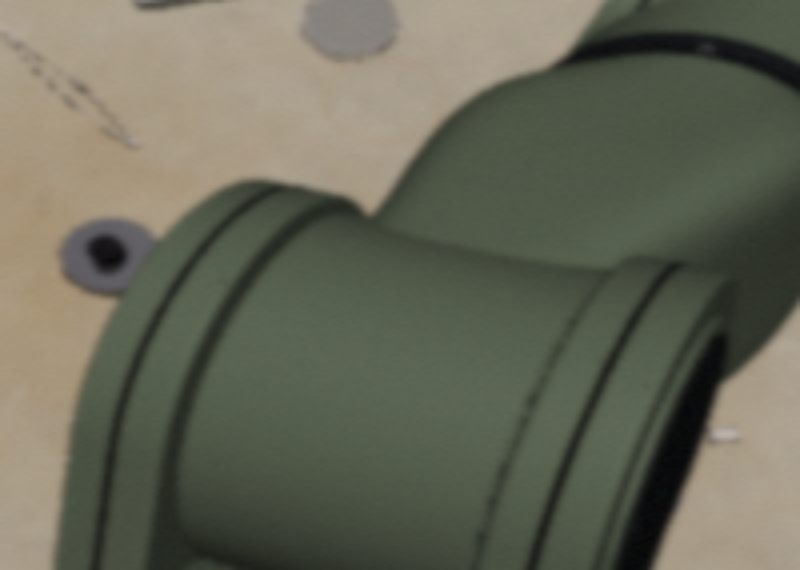

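View pics/e4.png

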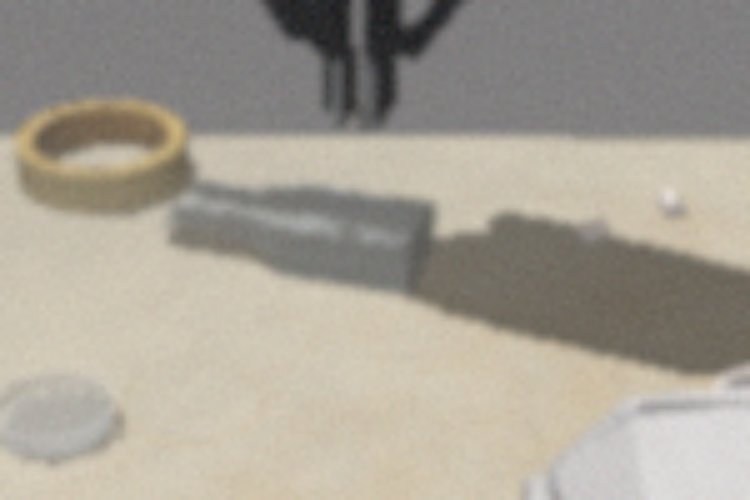

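The lid stands upright at crop (105,250), and the closed fingers are above the boat body in the side view. I'll lower the bar in.

>>> servo_tool --rows '[[[0,-4,18,0,0,0],[0,-2,18,0,0,0],[0,0,14,0,0,0],[0,0,8,0,0,0],[0,0,0,0,0,0]]]'

```text
time: 10.95
tool_pos: [642.0, -227.3, 26.9]
orientation: [3.137, 0.004, 1.263]
wrist_force: [0.7, -0.7, 0.5]
gripper_width: 8.5
```

>>> servo_tool --rows '[[[0,0,0,0,0,0],[0,0,0,0,0,0]]]' --hand 18

```text
time: 11.12
tool_pos: [641.6, -227.8, 27.9]
orientation: [3.137, 0.005, 1.263]
wrist_force: [-0.5, 0.2, 0.6]
gripper_width: 18.1
```

>>> servo_tool --rows '[[[0,0,-20,0,0,0],[0,0,-30,0,0,0],[0,0,0,0,0,0]]]'

```text
time: 11.37
tool_pos: [641.2, -228.0, 81.3]
orientation: [3.136, 0.005, 1.262]
wrist_force: [1.1, 0.1, 0.6]
gripper_width: 18.2
```

```bash
python3 - <<'E'
from h import *
st()
d=cam('side')
cv2.imwrite('pics/f4.png',cv2.resize(d['img'][150:250,170:320],None,fx=5,fy=5)[...,::-1])
plan([([527,-257,70],[-PI,0,.31]),([527,-257,20],[-PI,0,.31])],vmax=30)
E
```

```text
11.37 [ 641.2 -228.    81.3] [3.136 0.005 1.262] [1.1 0.1 0.6] 18.2 [ 0.17  1.07  0.31  1.2  -0.34  0.91  0.23]
[[-6.9, -11.0, 1.0, 0.0005, 0.0003, 0.1058], [-8.1, -10.2, 1.0, 0.0005, 0.0003, 0.1058], [-9.1, -9.3, 1.0, 0.0005, 0.0003, 0.1058], [-10.0, -8.3, 1.0, 0.0005, 0.0003, 0.1058], [-10.9, -7.2, 1.0, 0.0005, 0.0003, 0.1058], [-11.6, -6.0, 1.0, 0.0005, 0.0003, 0.1058], [-12.1, -4.8, 1.0, 0.0005, 0.0003, 0.1058], [-12.6, -3.4, 1.0, 0.0005, 0.0003, 0.1058]]
[[-12.9, -2.1, 1.0, 0.0005, 0.0003, 0.1058], [0.0, 0.0, 25.0, -0.0, -0.0, 0.0], [0.0, 0.0, 25.0, -0.0, -0.0, 0.0]]
```

View pics/f4.png

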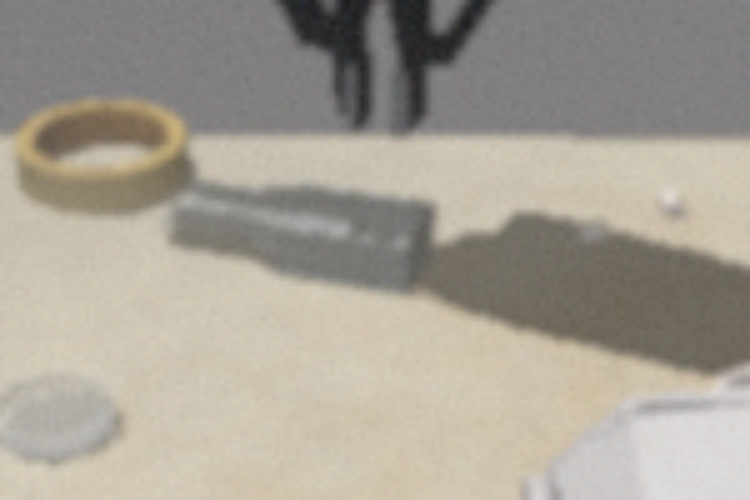

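>>> servo_tool --rows '[[[-6.9,-11,1,0,0,0.106],[-8,-10.2,1,0,0,0.106],[-9,-9.3,1,0,0,0.106],[-10,-8.3,1,0,0,0.106],[-10.9,-7.2,1,0,0,0.106],[-11.6,-6,1,0,0,0.106],[-12,-4.8,1,0,0,0.106],[-12.6,-3.4,1,0,0,0.106]]]' --hand 28

```text
time: 12.08
tool_pos: [537.7, -252.9, 73.7]
orientation: [3.132, -0.005, 0.381]
wrist_force: [0.1, 0.3, -0.3]
gripper_width: 27.7
```

>>> servo_tool --rows '[[[-12.9,-2,1,0,0,0.106],[0,0,10,0,0,0],[0,0,0,0,0,0]]]'

```text
time: 12.33
tool_pos: [522.9, -256.8, 62.9]
orientation: [3.131, -0.007, 0.263]
wrist_force: [0.9, -0.9, -0.5]
gripper_width: 28.0
```

```bash
python3 - <<'E'
from h import *
st()
c=cam('top')
cv2.imwrite('pics/g3.png',cv2.resize(c['img'][120:310,180:400],None,fx=3.6,fy=3)[...,::-1])
plan([([527,-257,15],[-PI,0,.31])],vmax=20)
E
```

```text
12.33 [ 522.9 -256.8   62.9] [ 3.131 -0.007  0.263] [ 0.9 -0.9 -0.5] 28.0 [ 0.17  1.01  0.48  1.64 -0.68  0.66 -0.3 ]
[[1.2, 0.1, 16.3, 0.0037, -0.0023, -0.0158], [1.2, 0.2, 16.3, 0.0037, -0.0023, -0.0158], [1.2, 0.2, 16.3, 0.0037, -0.0023, -0.0158]]
```

View pics/g3.png

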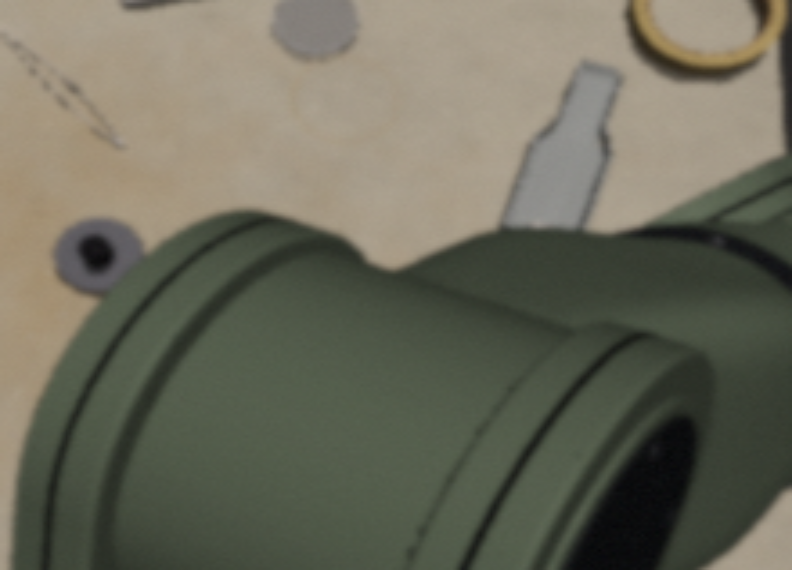

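The boat has not moved. A white edge at crop (537,225) looks like the bar in the tray. On to the next bar.

>>> servo_tool --rows '[[[3.6,0.5,16,0.01,-0.007,-0.047],[0,0,16,0,0,0],[0,0,12,0,0,0],[0,0,7,0,0,0],[0,0,5,0,0,0],[0,0,0,0,0,0]]]'

```text
time: 12.88
tool_pos: [530.6, -256.3, 6.4]
orientation: [3.139, -0.003, 0.325]
wrist_force: [0.3, 0.4, 0.9]
gripper_width: 28.1
```

```bash
python3 - <<'E'
from h import *
st()
c=cam('side');cv2.imwrite('pics/i.png',cv2.resize(c['img'][150:250,250:400],None,fx=5,fy=5)[...,::-1])
plan([([527,-257,4],[-PI,0,.31])],vmax=20)
E
```

```text
12.88 [ 530.6 -256.3    6.4] [ 3.139e+00 -3.000e-03  3.250e-01] [0.3 0.4 0.9] 28.1 [ 0.2   1.1   0.41  1.61 -0.7   0.58 -0.24]
[[-3.8, -0.7, 2.9, 0.0026, -0.0037, 0.0146]]
```

View pics/i.png

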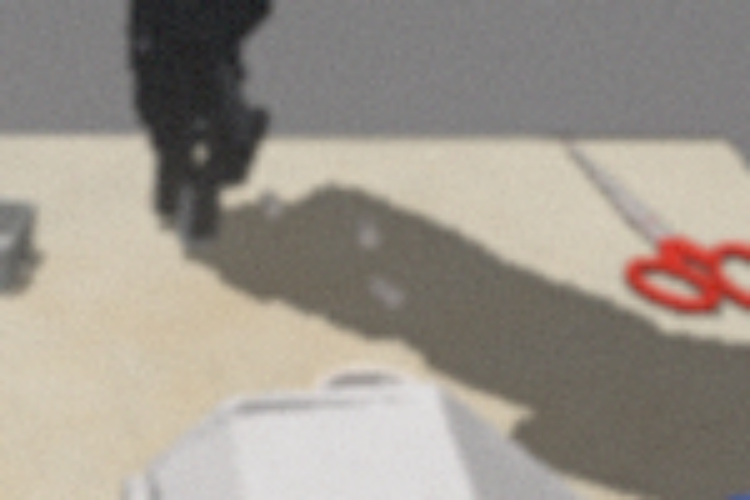

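The near finger hides this bar in the side view. The position matches the measurement, so I'll close.

>>> servo_tool --rows '[[[-3.6,-0.7,2.5,0,0,0.01],[0,0,0,0,0,0]]]'

```text
time: 13.1
tool_pos: [527.2, -257.2, 5.1]
orientation: [3.138, -0.004, 0.314]
wrist_force: [0.6, -0.9, -0.9]
gripper_width: 27.9
```

>>> servo_tool --rows '[[[0,0,0,0,0,0],[0,0,0,0,0,0],[0,0,0,0,0,0],[0,0,0,0,0,0]]]' --hand 4

```text
time: 13.43
tool_pos: [527.6, -257.5, 6.4]
orientation: [3.137, -0.006, 0.314]
wrist_force: [-0.3, 0.0, -0.5]
gripper_width: 8.2
```

>>> servo_tool --rows '[[[0,0,-20,0,0,0],[0,0,-30,0,0,0],[0,0,-25,0,0,0],[0,0,0,0,0,0]]]'

```text
time: 13.77
tool_pos: [526.3, -257.2, 83.5]
orientation: [3.139, -0.004, 0.313]
wrist_force: [-0.5, -0.2, 0.5]
gripper_width: 7.7
```

```bash
python3 - <<'E'
from h import *
st()
plan([([646,-227,80],[-PI,0,1.27])],vmax=30)
E
```

```text
13.77 [ 526.3 -257.2   83.5] [ 3.139 -0.004  0.313] [-0.5 -0.2  0.5] 7.7 [ 0.17  0.98  0.49  1.61 -0.64  0.71 -0.29]
[[13.7, 0.9, 0.4, 0.0005, -0.0002, -0.1063], [13.5, 2.4, 0.4, 0.0005, -0.0002, -0.1063], [13.2, 3.8, 0.4, 0.0005, -0.0002, -0.1063], [12.7, 5.1, 0.4, 0.0005, -0.0002, -0.1063], [12.1, 6.5, 0.4, 0.0005, -0.0002, -0.1063], [11.3, 7.7, 0.4, 0.0005, -0.0002, -0.1063], [10.5, 8.9, 0.4, 0.0005, -0.0002, -0.1063], [9.5, 9.9, 0.4, 0.0005, -0.0002, -0.1063]]
[[8.3, 10.9, 0.4, 0.0005, -0.0002, -0.1063]]
```

>>> servo_tool --rows '[[[13.7,1,0,0,0,-0.106],[13.5,2.4,0,0,0,-0.106],[13.2,3.8,0,0,0,-0.106],[12.7,5,0,0,0,-0.106],[12,6.5,0,0,0,-0.106],[11.3,7.7,0,0,0,-0.106],[10.5,8.9,0,0,0,-0.106],[9.5,9.9,0,0,0,-0.106]]]'

```text
time: 14.43
tool_pos: [635.7, -229.3, 85.7]
orientation: [3.134, 0.001, 1.193]
wrist_force: [-0.5, 0.2, 0.4]
gripper_width: 8.0
```

>>> servo_tool --rows '[[[8.3,10.9,0,0,0,-0.106],[0,0,0,0,0,0]]]'

```text
time: 14.6
tool_pos: [651.3, -224.1, 85.1]
orientation: [3.134, 0.001, 1.313]
wrist_force: [0.3, 0.7, -0.5]
gripper_width: 8.0
```

```bash
python3 - <<'E'
from h import *
st()
plan([([644,-226,28],[-PI,0,1.27])],vmax=20)
d=cam('side')
cv2.imwrite('pics/j.png',cv2.resize(d['img'][150:250,170:320],None,fx=5,fy=5)[...,::-1])
E
```

```text
14.6 [ 651.3 -224.1   85.1] [3.134e+00 1.000e-03 1.313e+00] [ 0.3  0.7 -0.5] 8.0 [ 0.17  1.08  0.3   1.16 -0.32  0.94  0.25]
[[-1.2, -2.3, 19.0, 0.0026, 0.0003, 0.0143], [-1.3, -2.3, 19.0, 0.0026, 0.0003, 0.0143], [-1.3, -2.2, 19.0, 0.0026, 0.0003, 0.0143]]
```

View pics/j.png

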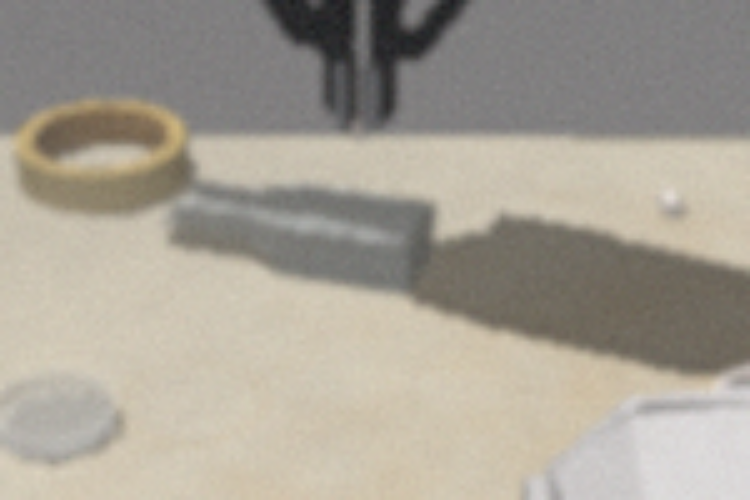

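>>> servo_tool --rows '[[[-3,-6,18,0,0,0.04],[0,0,18,0,0,0],[0,0,14,0,0,0],[0,0,6,0,0,0],[0,0,0,0,0,0]]]'

```text
time: 15.07
tool_pos: [641.2, -228.1, 27.1]
orientation: [3.134, 0.003, 1.25]
wrist_force: [0.3, 1.0, 1.0]
gripper_width: 8.1
```

>>> servo_tool --rows '[[[0,0,0,0,0,0],[0,0,0,0,0,0]]]' --hand 18

```text
time: 15.23
tool_pos: [640.8, -228.6, 27.9]
orientation: [3.134, 0.003, 1.247]
wrist_force: [0.1, 0.1, 0.5]
gripper_width: 18.0
```

>>> servo_tool --rows '[[[0,0,-20,0,0,0],[0,0,-30,0,0,0],[0,0,0,0,0,0]]]'

```text
time: 15.48
tool_pos: [640.4, -228.8, 81.0]
orientation: [3.134, 0.003, 1.245]
wrist_force: [1.3, 0.7, 1.0]
gripper_width: 17.7
```

```bash
python3 - <<'E'
from h import *
st()
plan([([490,-285,75],[-PI,0,1.63]),([479.6,-289,40],[-PI,0,1.65])],vmax=30)
E
```

```text
15.48 [ 640.4 -228.8   81. ] [3.134e+00 3.000e-03 1.245e+00] [1.3 0.7 1. ] 17.7 [ 0.17  1.07  0.31  1.21 -0.34  0.9   0.21]
[[-16.9, -20.8, 0.9, 0.0012, 0.0008, -0.0641], [-15.5, -21.8, 0.9, 0.0012, 0.0008, -0.0641], [-14.1, -22.7, 0.9, 0.0012, 0.0008, -0.0641], [-12.6, -23.6, 0.9, 0.0012, 0.0008, -0.0641], [-11.1, -24.4, 1.0, 0.0012, 0.0008, -0.0641], [-9.5, -25.0, 1.0, 0.0012, 0.0008, -0.0641], [-1.7, -5.3, 17.5, 0.0, -0.0, -0.01], [-1.6, -5.3, 17.5, 0.0, -0.0, -0.01]]
```

>>> servo_tool --rows '[[[-17,-21,1,0,0,-0.064],[-15.5,-22,1,0,0,-0.064],[-14,-22.7,1,0,0,-0.064],[-12.6,-23.6,1,0,0,-0.064],[-11,-24.4,1,0,0,-0.064],[-9.5,-25,1,0,0,-0.064],[-1.7,-5,15,0,0,-0.01],[0,0,0,0,0,0]]]' --hand 28

```text
time: 16.15
tool_pos: [482.0, -290.6, 67.3]
orientation: [3.122, 0.015, 1.659]
wrist_force: [0.7, 1.1, -0.7]
gripper_width: 28.1
```

```bash
python3 - <<'E'
from h import *
st()
c=cam('top');cv2.imwrite('pics/k.png',cv2.resize(c['img'][120:310,180:400],None,fx=3.6,fy=3)[...,::-1])
for b in bars(c):print(b)
plan([([479.6,-289,15],[-PI,0,1.65])],vmax=20)
E
```

```text
16.15 [ 482.  -290.6   67.3] [3.122 0.015 1.659] [ 0.7  1.1 -0.7] 28.1 [ 0.42  0.92  0.12  1.72 -0.2   0.49  0.76]
(array([ 602.3, -374.8]), 2.68, array([2.3, 5.7]), 56)
(array([ 573.4, -347.7]), 2.22, array([2.5, 5.9]), 58)
(array([ 566. , -375.4]), 2.46, array([ 1.8, 13.3]), 77)
(array([ 542.9, -389. ]), 2.28, array([ 3.8, 12.9]), 154)
(array([ 510. , -296.7]), 2.91, array([ 4.5, 11.8]), 132)
(array([ 460.5, -261.1]), 2.45, array([2.1, 3.7]), 28)
(array([ 432. , -192.3]), 1.92, array([1.9, 3.8]), 30)
[[1.0, -1.4, 17.8, 0.0069, 0.0053, 0.0028], [0.9, -1.3, 17.9, 0.0069, 0.0053, 0.0028], [0.8, -1.1, 17.9, 0.0069, 0.0053, 0.0028]]
```

View pics/k.png

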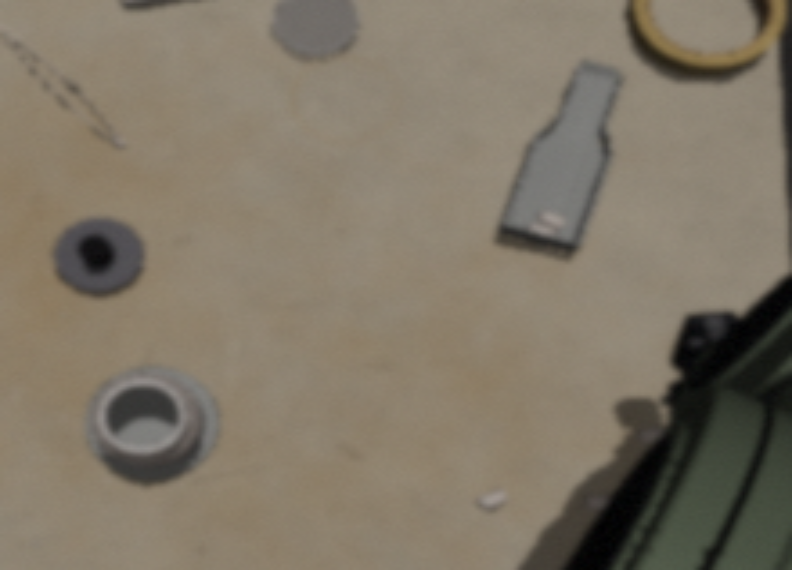

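Both bars show in the boat at crop (548,220). Bar C is at (648,435), bar E at (598,503) and bar D at (490,499), none of them moved. I'll descend on C.

>>> servo_tool --rows '[[[2.7,-3.8,16,0.02,0.016,0.008],[0,0,16,0,0,0],[0,0,14,0,0,0],[0,0,10,0,0,0],[0,0,5,0,0,0],[0,0,0,0,0,0]]]'

```text
time: 16.7
tool_pos: [485.3, -288.3, 9.2]
orientation: [3.134, 0.004, 1.649]
wrist_force: [0.5, 0.3, -0.6]
gripper_width: 27.4
```

```bash
python3 - <<'E'
from h import *
st()
plan([([479.6,-289,3.5],[-PI,0,1.65])],vmax=20)
E
```

```text
16.7 [ 485.3 -288.3    9.2] [3.134 0.004 1.649] [ 0.5  0.3 -0.6] 27.4 [ 0.43  1.03  0.1   1.71 -0.21  0.41  0.75]
[[-0.2, -5.8, 5.7, 0.0075, 0.0035, -0.0013]]
```

>>> servo_tool --rows '[[[0,-5.6,1,0.007,0.003,0],[0,0,4,0,0,0],[0,0,0,0,0,0]]]'

```text
time: 16.95
tool_pos: [479.9, -288.7, 4.8]
orientation: [3.141, 0.001, 1.649]
wrist_force: [1.2, -0.2, -0.1]
gripper_width: 27.7
```

>>> servo_tool --rows '[[[0,0,0,0,0,0],[0,0,0,0,0,0],[0,0,0,0,0,0],[0,0,0,0,0,0]]]' --hand 4

```text
time: 17.28
tool_pos: [480.3, -289.1, 5.8]
orientation: [3.14, 0.002, 1.649]
wrist_force: [0.0, -0.6, -0.2]
gripper_width: 8.2
```

>>> servo_tool --rows '[[[0,0,-20,0,0,0],[0,0,-30,0,0,0],[0,0,-25,0,0,0],[0,0,0,0,0,0]]]'

```text
time: 17.62
tool_pos: [479.5, -288.7, 82.9]
orientation: [-3.141, 0.0, 1.648]
wrist_force: [0.2, 0.0, 0.9]
gripper_width: 8.0
```

```bash
python3 - <<'E'
from h import *
st()
plan([([643,-225,80],[-PI,0,1.27])],vmax=30)
E
```

```text
17.62 [ 479.5 -288.7   82.9] [-3.141  0.     1.648] [0.2 0.  0.9] 8.0 [ 0.42  0.9   0.13  1.7  -0.2   0.56  0.74]
[[8.5, 28.0, 0.5, -0.0, 0.0001, 0.063], [10.2, 27.4, 0.5, -0.0, 0.0001, 0.063], [11.9, 26.7, 0.5, -0.0, 0.0001, 0.063], [13.6, 25.9, 0.5, -0.0, 0.0001, 0.063], [15.2, 25.0, 0.5, -0.0, 0.0001, 0.063], [16.7, 24.0, 0.5, -0.0, 0.0001, 0.063]]
```

>>> servo_tool --rows '[[[8.5,28,0,0,0,0.063],[10.2,27.4,0,0,0,0.063],[12,26.7,0,0,0,0.063],[13.6,26,0,0,0,0.063],[15.2,25,0,0,0,0.063],[16.7,24,0,0,0,0.063],[0,0,0,0,0,0]]]'

```text
time: 18.2
tool_pos: [650.2, -223.3, 85.2]
orientation: [3.138, 0.0, 1.25]
wrist_force: [-0.7, 0.6, -0.3]
gripper_width: 8.3
```

```bash
python3 - <<'E'
from h import *
st()
plan([([650,-226,29],[-PI,0,1.27])],vmax=20)
E
```

```text
18.2 [ 650.2 -223.3   85.2] [3.138 0.    1.25 ] [-0.7  0.6 -0.3] 8.3 [ 0.16  1.08  0.32  1.16 -0.35  0.94  0.21]
[[-0.9, 0.2, 18.7, 0.0012, 0.0001, -0.0067], [-0.9, 0.2, 18.7, 0.0012, 0.0001, -0.0067], [-0.9, 0.2, 18.7, 0.0012, 0.0001, -0.0067]]
```

>>> servo_tool --rows '[[[-3,1,18,0,0,-0.02],[0,2,18,0,0,0],[0,0,14,0,0,0],[0,0,4,0,0,0],[0,0,0,0,0,0]]]'

```text
time: 18.62
tool_pos: [653.7, -225.4, 27.5]
orientation: [3.137, 0.0, 1.273]
wrist_force: [0.2, -0.1, -0.6]
gripper_width: 7.8
```

>>> servo_tool --rows '[[[0,0,0,0,0,0],[0,0,0,0,0,0]]]' --hand 18

```text
time: 18.78
tool_pos: [653.5, -225.7, 28.1]
orientation: [3.137, 0.0, 1.273]
wrist_force: [0.6, 0.6, 0.3]
gripper_width: 17.9
```

>>> servo_tool --rows '[[[0,0,-20,0,0,0],[0,0,-30,0,0,0],[0,0,0,0,0,0]]]'

```text
time: 19.03
tool_pos: [653.2, -226.1, 81.3]
orientation: [3.137, 0.001, 1.272]
wrist_force: [0.5, 0.1, 0.7]
gripper_width: 18.0
```

```bash
python3 - <<'E'
from h import *
st()
plan([([440,-250,75],[-PI,0,1.4]),([430.9,-256.6,60],[-PI,0,1.4])],vmax=30)
E
```

```text
19.03 [ 653.2 -226.1   81.3] [3.137e+00 1.000e-03 1.272e+00] [0.5 0.1 0.7] 18.0 [ 0.17  1.09  0.32  1.15 -0.35  0.95  0.23]
[[-10.7, -24.6, 0.7, 0.0006, 0.0001, -0.016], [-10.3, -24.8, 0.7, 0.0006, 0.0001, -0.016], [-9.9, -24.9, 0.7, 0.0006, 0.0001, -0.016], [-9.5, -25.1, 0.7, 0.0006, 0.0001, -0.016], [-9.1, -25.2, 0.7, 0.0006, 0.0001, -0.016], [-8.7, -25.4, 0.7, 0.0006, 0.0001, -0.016], [-8.3, -25.5, 0.8, 0.0006, 0.0001, -0.016], [-7.9, -25.6, 0.8, 0.0006, 0.0001, -0.016]]
[[-8.1, -7.8, 15.0, -0.0, -0.0, 0.0]]
```

>>> servo_tool --rows '[[[-10.7,-24.6,0.7,0,0,-0.016],[-10.3,-24.8,0.7,0,0,-0.016],[-10,-25,0.7,0,0,-0.016],[-9.5,-25,0.7,0,0,-0.016],[-9,-25.2,0.7,0,0,-0.016],[-8.7,-25.4,0.7,0,0,-0.016],[-8.3,-25.5,0.7,0,0,-0.016],[-7.9,-25.6,0.8,0,0,-0.016]]]' --hand 28

```text
time: 19.7
tool_pos: [438.1, -251.2, 81.9]
orientation: [3.118, 0.006, 1.412]
wrist_force: [0.5, -1.2, 0.7]
gripper_width: 28.3
```

>>> servo_tool --rows '[[[-4,-4,10,0,0,0],[0,0,0,0,0,0]]]'

```text
time: 19.87
tool_pos: [429.4, -256.6, 73.9]
orientation: [3.118, 0.008, 1.409]
wrist_force: [-0.2, -0.2, -0.1]
gripper_width: 28.2
```

```bash
python3 - <<'E'
from h import *
st()
c=cam('top');cv2.imwrite('pics/l.png',cv2.resize(c['img'][120:310,180:400],None,fx=3.6,fy=3)[...,::-1])
for b in bars(c):print(b)
plan([([430.9,-256.6,15],[-PI,0,1.4])],vmax=20)
E
```

```text
19.87 [ 429.4 -256.6   73.9] [3.118 0.008 1.409] [-0.2 -0.2 -0.1] 28.2 [ 0.4   0.86  0.13  1.94 -0.32  0.33  0.63]
(array([ 637. , -232.1]), 1.17, array([2.3, 3.6]), 26)
(array([ 549.3, -373.3]), 2.48, array([2.9, 6.8]), 78)
(array([ 509., -318.]), 2.01, array([2. , 5.9]), 48)
(array([ 490.1, -334.9]), 2.33, array([1.8, 6.5]), 42)
(array([ 474.8, -355.8]), 2.13, array([ 3.8, 10.3]), 130)
(array([ 459.2, -266.3]), 2.52, array([1.9, 7.6]), 60)
(array([ 432.2, -192.5]), 2.0, array([2., 4.]), 33)
[[0.2, -0.2, 19.9, 0.0082, 0.0025, 0.003], [0.1, -0.0, 19.9, 0.0082, 0.0025, 0.003], [0.1, 0.1, 19.9, 0.0082, 0.0025, 0.003]]
```

View pics/l.png

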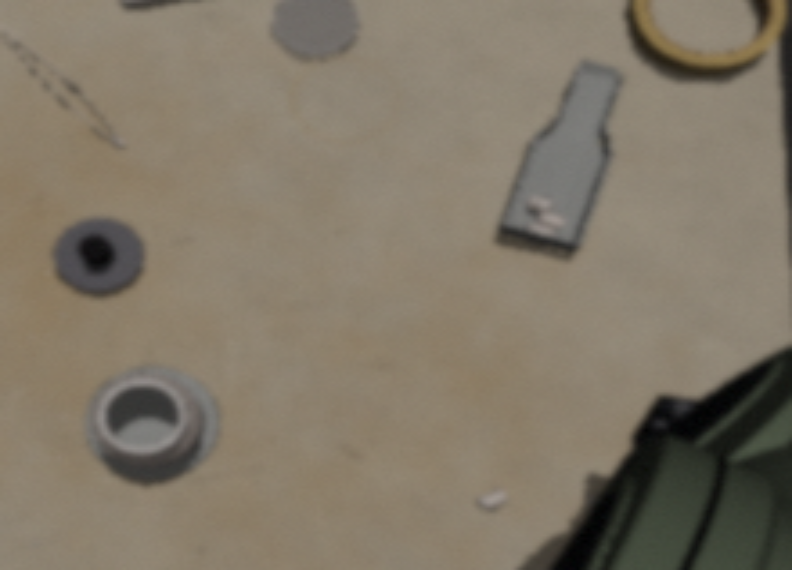

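Three bars are in the boat at crop (545,215), and D is still at (490,499). Next is E.

>>> servo_tool --rows '[[[0.3,0,18,0.024,0.008,0.01],[0,-1,18,0,0,0],[0,-1,14,0,0,0],[0,-1,10,0,0,0],[0,0,0,0,0,0]]]'

```text
time: 20.33
tool_pos: [433.7, -256.2, 16.2]
orientation: [3.133, 0.001, 1.4]
wrist_force: [-0.5, 0.7, -1.1]
gripper_width: 27.9
```

```bash
python3 - <<'E'
from h import *
st()
plan([([430.9,-256.6,3.5],[-PI,0,1.4])],vmax=20)
E
```

```text
20.33 [ 433.7 -256.2   16.2] [3.133e+00 1.000e-03 1.400e+00] [-0.5  0.7 -1.1] 27.9 [ 0.42  0.98  0.09  1.93 -0.34  0.24  0.63]
[[-0.9, -2.8, 12.7, 0.0086, 0.0015, 0.0001]]
```

>>> servo_tool --rows '[[[-0.9,-2.8,5,0.008,0,0],[0,-0.5,4,0,0,0],[0,-0.5,3,0,0,0],[0,0,0,0,0,0]]]'

```text
time: 20.67
tool_pos: [431.4, -256.5, 5.0]
orientation: [3.139, 0.002, 1.401]
wrist_force: [-0.2, -0.1, -0.5]
gripper_width: 28.2
```

>>> servo_tool --rows '[[[0,0,0,0,0,0],[0,0,0,0,0,0],[0,0,0,0,0,0],[0,0,0,0,0,0]]]' --hand 4

```text
time: 21.0
tool_pos: [431.8, -256.7, 6.0]
orientation: [3.138, 0.003, 1.401]
wrist_force: [-0.2, 0.1, -1.3]
gripper_width: 8.1
```

>>> servo_tool --rows '[[[0,0,-20,0,0,0],[0,0,-30,0,0,0],[0,0,-25,0,0,0],[0,0,0,0,0,0]]]'

```text
time: 21.33
tool_pos: [430.8, -256.3, 83.3]
orientation: [3.14, 0.002, 1.4]
wrist_force: [0.8, -0.2, 0.5]
gripper_width: 7.9
```

```bash
python3 - <<'E'
from h import *
st()
plan([([645,-225,82],[-PI,0,1.27])],vmax=30)
E
```

```text
21.33 [ 430.8 -256.3   83.3] [3.14e+00 2.00e-03 1.40e+00] [ 0.8 -0.2  0.5] 7.9 [ 0.38  0.85  0.16  1.91 -0.31  0.4   0.61]
[[8.4, 25.7, 0.2, 0.0002, 0.0002, 0.0163], [8.8, 25.6, 0.2, 0.0002, 0.0002, 0.0163], [9.2, 25.4, 0.2, 0.0002, 0.0002, 0.0163], [9.6, 25.3, 0.2, 0.0002, 0.0002, 0.0163], [10.1, 25.1, 0.2, 0.0002, 0.0002, 0.0163], [10.5, 25.0, 0.2, 0.0002, 0.0002, 0.0163], [10.9, 24.8, 0.2, 0.0002, 0.0002, 0.0163], [11.3, 24.6, 0.2, 0.0002, 0.0002, 0.0163]]
```

>>> servo_tool --rows '[[[8.4,25.7,0,0,0,0.016],[8.8,25.6,0,0,0,0.016],[9.2,25.4,0,0,0,0.016],[9.6,25.3,0,0,0,0.016],[10,25,0,0,0,0.016],[10.5,25,0,0,0,0.016],[10.9,24.8,0,0,0,0.016],[11.3,24.6,0,0,0,0.016]]]'

```text
time: 22.0
tool_pos: [649.6, -225.2, 86.0]
orientation: [3.14, 0.003, 1.263]
wrist_force: [-0.8, 0.4, -0.3]
gripper_width: 8.4
```

```bash
python3 - <<'E'
from h import *
st()
d=cam('side')
cv2.imwrite('pics/n.png',cv2.resize(d['img'][150:250,170:320],None,fx=5,fy=5)[...,::-1])
plan([([656,-226,29],[-PI,0,1.27])],vmax=20)
E
```

```text
22.0 [ 649.6 -225.2   86. ] [3.140e+00 3.000e-03 1.263e+00] [-0.8  0.4 -0.3] 8.4 [ 0.16  1.08  0.33  1.16 -0.36  0.95  0.23]
[[-0.8, 0.8, 18.9, 0.0014, 0.0003, -0.0018], [-0.8, 0.8, 18.9, 0.0014, 0.0003, -0.0018], [-0.8, 0.8, 18.9, 0.0014, 0.0003, -0.0018]]
```

View pics/n.png

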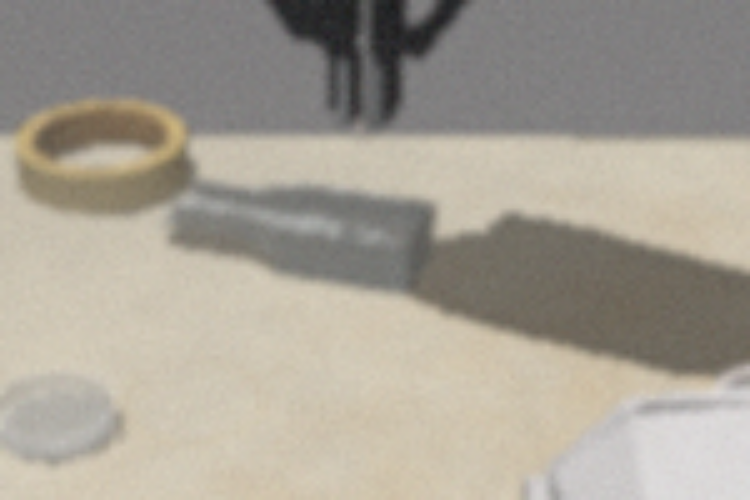

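The boat is unchanged, so I'll drop E.

>>> servo_tool --rows '[[[-2,0,18,0,0,0],[0,2,18,0,0,0],[0,0,14,0,0,0],[0,0,4,0,0,0],[0,0,0,0,0,0]]]'

```text
time: 22.47
tool_pos: [657.6, -224.1, 27.4]
orientation: [3.137, 0.0, 1.267]
wrist_force: [0.3, -0.2, 0.3]
gripper_width: 8.3
```

>>> servo_tool --rows '[[[0,0,0,0,0,0],[0,0,0,0,0,0]]]' --hand 18

```text
time: 22.63
tool_pos: [657.3, -224.3, 28.0]
orientation: [3.137, 0.001, 1.267]
wrist_force: [-0.3, 0.2, 0.6]
gripper_width: 18.1
```

>>> servo_tool --rows '[[[0,0,-20,0,0,0],[0,0,-30,0,0,0],[0,0,0,0,0,0]]]'

```text
time: 22.88
tool_pos: [656.9, -224.7, 81.3]
orientation: [3.137, 0.001, 1.266]
wrist_force: [0.6, 1.1, 1.1]
gripper_width: 17.5
```

```bash
python3 - <<'E'
from h import *
st()
plan([([440,-195,80],[-PI,0,1.98])],vmax=30)
E
```

```text
22.88 [ 656.9 -224.7   81.3] [3.137e+00 1.000e-03 1.266e+00] [0.6 1.1 1.1] 17.5 [ 0.16  1.1   0.33  1.13 -0.36  0.96  0.22]
[[-4.6, -27.0, 0.0, 0.0005, 0.0003, -0.0892], [-2.2, -27.3, 0.0, 0.0005, 0.0003, -0.0892], [0.3, -27.4, 0.1, 0.0005, 0.0003, -0.0892], [2.7, -27.2, 0.1, 0.0005, 0.0003, -0.0892], [5.1, -26.9, 0.1, 0.0005, 0.0003, -0.0892], [7.5, -26.3, 0.1, 0.0005, 0.0003, -0.0892], [9.8, -25.5, 0.1, 0.0005, 0.0003, -0.0892], [12.1, -24.6, 0.1, 0.0005, 0.0003, -0.0892]]
```

>>> servo_tool --rows '[[[-4.6,-27,0,0,0,-0.09],[-2.2,-27.3,0,0,0,-0.09],[0,-27.4,0,0,0,-0.09],[2.7,-27,0,0,0,-0.09],[5,-27,0,0,0,-0.09],[7.5,-26.3,0,0,0,-0.09],[9.8,-25.5,0,0,0,-0.09],[12,-24.6,0,0,0,-0.09]]]' --hand 28

```text
time: 23.55
tool_pos: [437.4, -197.8, 87.4]
orientation: [3.124, 0.019, 2.022]
wrist_force: [0.4, -1.8, -0.9]
gripper_width: 28.1
```

>>> servo_tool --rows '[[[0,0,0,0,0,0]]]'

```text
time: 23.63
tool_pos: [433.2, -197.9, 88.5]
orientation: [3.126, 0.018, 2.027]
wrist_force: [-0.9, -0.2, 0.8]
gripper_width: 28.2
```

```bash
python3 - <<'E'
from h import *
st()
c=cam('top');cv2.imwrite('pics/o.png',cv2.resize(c['img'][120:310,180:400],None,fx=3.6,fy=3)[...,::-1])
for b in bars(c):print(b)
plan([([432.3,-192.5,15],[-PI,0,1.98])],vmax=20)
E
```

```text
23.63 [ 433.2 -197.9   88.5] [3.126 0.018 2.027] [-0.9 -0.2  0.8] 28.2 [ 0.33  0.81  0.05  2.01 -0.12  0.3   0.94]
(array([ 636.8, -231.8]), 1.26, array([2.5, 3.6]), 31)
(array([ 513. , -216.1]), 2.41, array([2.5, 5.8]), 59)
(array([ 492.2, -370.7]), 2.43, array([4.7, 6.8]), 122)
(array([ 474.7, -217.9]), 2.67, array([ 1.7, 11.5]), 77)
(array([ 456.7, -182.1]), 2.53, array([3.1, 6. ]), 86)
(array([ 417.9, -158.7]), 2.71, array([2.1, 4.3]), 40)
[[2.0, -0.5, 18.4, 0.0045, 0.0047, 0.0107], [2.0, -0.4, 18.4, 0.0045, 0.0047, 0.0107], [1.9, -0.4, 18.4, 0.0045, 0.0047, 0.0107], [1.8, -0.3, 18.4, 0.0045, 0.0047, 0.0107]]
```

View pics/o.png

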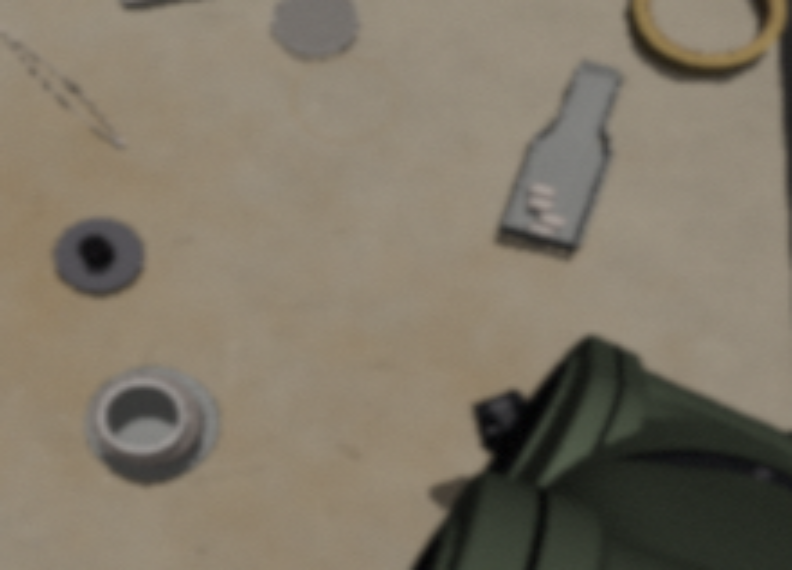

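Four bars are in the boat. D is hidden under the arm from the top, so I'll check it in the side view.

>>> servo_tool --rows '[[[7,-1,18,0.015,0.018,0.04],[0,-1,18,0,0,0],[0,-1,14,0,0,0],[0,0,8,0,0,0],[0,0,0,0,0,0]]]'

```text
time: 24.1
tool_pos: [436.2, -195.4, 31.6]
orientation: [3.131, 0.009, 1.975]
wrist_force: [0.6, 1.2, 0.3]
gripper_width: 28.0
```

```bash
python3 - <<'E'
from h import *
st()
c=cam('side');print(proj(c,np.array([432.3,-192.5,5])))
cv2.imwrite('pics/p.png',cv2.resize(c['img'][150:250,250:400],None,fx=5,fy=5)[...,::-1])
plan([([432.3,-192.5,15],[-PI,0,1.98])],vmax=20)
E
```

```text
24.1 [ 436.2 -195.4   31.6] [3.131 0.009 1.975] [0.6 1.2 0.3] 28.0 [ 0.34  0.93  0.03  2.02 -0.15  0.18  0.91]
[326.56625396 208.38582667]
[[4.4, -2.7, 17.2, 0.0107, 0.0091, -0.0046]]
```

View pics/p.png

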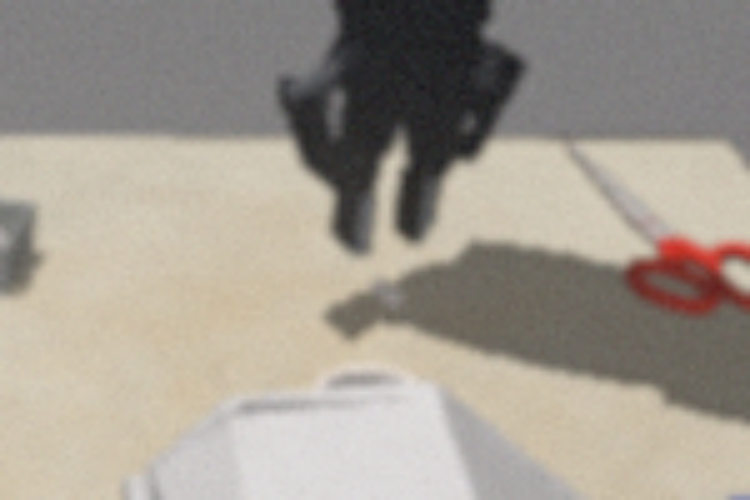

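D is at (328,209) in the side view, as expected.

>>> servo_tool --rows '[[[4.4,-2.7,10,0.01,0.009,0],[0,-0.5,8,0,0,0],[0,-0.5,7,0,0,0],[0,0,0,0,0,0]]]'

```text
time: 24.48
tool_pos: [432.7, -193.1, 7.0]
orientation: [3.139, 0.002, 1.975]
wrist_force: [1.3, -0.9, 0.4]
gripper_width: 28.3
```

```bash
python3 - <<'E'
from h import *
st()
plan([([432.3,-192.5,3.5],[-PI,0,1.98])],vmax=20)
E
```

```text
24.48 [ 432.7 -193.1    7. ] [3.139e+00 2.000e-03 1.975e+00] [ 1.3 -0.9  0.4] 28.3 [ 0.34  0.98  0.02  2.03 -0.15  0.13  0.91]
[[0.7, -0.2, 3.5, 0.0024, 0.002, -0.0049]]
```

>>> servo_tool --rows '[[[0.7,0,2.5,0,0,0],[0,0,0,0,0,0]]]'

```text
time: 24.65
tool_pos: [432.4, -192.4, 4.2]
orientation: [3.139, 0.002, 1.975]
wrist_force: [0.6, 0.6, -0.2]
gripper_width: 28.0
```

>>> servo_tool --rows '[[[0,0,0,0,0,0],[0,0,0,0,0,0],[0,0,0,0,0,0],[0,0,0,0,0,0]]]' --hand 4

```text
time: 24.98
tool_pos: [432.7, -192.6, 4.8]
orientation: [3.139, 0.003, 1.975]
wrist_force: [-0.1, 0.2, -0.5]
gripper_width: 8.7
```

>>> servo_tool --rows '[[[0,0,-20,0,0,0],[0,0,-30,0,0,0],[0,0,-25,0,0,0],[0,0,0,0,0,0]]]'

```text
time: 25.32
tool_pos: [431.6, -192.3, 82.0]
orientation: [3.14, 0.001, 1.974]
wrist_force: [-1.0, -0.1, -0.0]
gripper_width: 8.4
```

```bash
python3 - <<'E'
from h import *
st()
plan([([645,-226,85],[-PI,0,1.27])],vmax=30)
E
```

```text
25.32 [ 431.6 -192.3   82. ] [3.140e+00 1.000e-03 1.974e+00] [-1.  -0.1 -0. ] 8.4 [ 0.32  0.83  0.06  2.01 -0.15  0.31  0.9 ]
[[-14.3, 22.9, -0.3, 0.0002, 0.0, 0.0881], [-12.3, 24.0, -0.3, 0.0002, 0.0, 0.0881], [-10.1, 25.0, -0.3, 0.0002, 0.0, 0.0881], [-7.9, 25.8, -0.3, 0.0002, 0.0, 0.0881], [-5.6, 26.4, -0.4, 0.0002, 0.0, 0.0881], [-3.2, 26.8, -0.4, 0.0002, 0.0, 0.0881], [-0.9, 27.0, -0.4, 0.0002, 0.0, 0.0881], [1.5, 27.0, -0.4, 0.0002, 0.0, 0.0881]]
```

>>> servo_tool --rows '[[[-14.3,23,0,0,0,0.088],[-12.3,24,0,0,0,0.088],[-10,25,0,0,0,0.088],[-8,25.8,0,0,0,0.088],[-5.6,26.4,0,0,0,0.088],[-3.2,26.8,0,0,0,0.088],[-1,27,0,0,0,0.088],[1.5,27,0,0,0,0.088]]]'

```text
time: 25.98
tool_pos: [649.6, -228.0, 85.2]
orientation: [3.141, -0.002, 1.243]
wrist_force: [-0.0, -0.3, 0.6]
gripper_width: 8.5
```

>>> servo_tool --rows '[[[0,0,0,0,0,0]]]'

```text
time: 26.07
tool_pos: [653.3, -227.5, 84.4]
orientation: [3.139, -0.002, 1.239]
wrist_force: [-1.2, 1.2, -0.4]
gripper_width: 8.3
```

```bash
python3 - <<'E'
from h import *
st()
d=cam('side')
cv2.imwrite('pics/q.png',cv2.resize(d['img'][150:250,170:320],None,fx=5,fy=5)[...,::-1])
plan([([660,-233,30],[-PI,0,1.27])],vmax=20)
E
```

```text
26.07 [ 653.3 -227.5   84.4] [ 3.139e+00 -2.000e-03  1.239e+00] [-1.2  1.2 -0.4] 8.3 [ 0.16  1.1   0.36  1.14 -0.4   0.97  0.23]
[[-0.8, 3.4, 18.0, 0.0003, -0.0005, -0.0091], [-0.8, 3.4, 18.0, 0.0003, -0.0005, -0.0091], [-0.8, 3.4, 18.0, 0.0003, -0.0005, -0.0091]]
```

View pics/q.png

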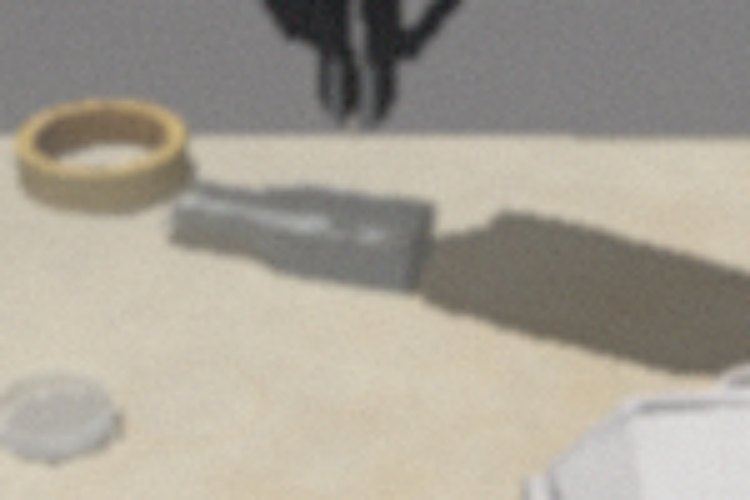

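>>> servo_tool --rows '[[[-2,5,18,0,0,-0.027],[0,3,18,0,0,0],[0,0,12,0,0,0],[0,0,4,0,0,0],[0,0,0,0,0,0]]]'

```text
time: 26.53
tool_pos: [655.5, -232.0, 27.6]
orientation: [-3.139, -0.001, 1.271]
wrist_force: [-1.0, -0.1, -0.4]
gripper_width: 8.8
```

>>> servo_tool --rows '[[[0,0,0,0,0,0],[0,0,0,0,0,0]]]' --hand 18

```text
time: 26.7
tool_pos: [655.0, -232.0, 27.9]
orientation: [-3.139, -0.001, 1.27]
wrist_force: [0.1, 0.0, 0.0]
gripper_width: 17.7
```

>>> servo_tool --rows '[[[0,0,-20,0,0,0],[0,0,-35,0,0,0],[0,0,-35,0,0,0],[0,-30,0,0,0,0],[0,-35,0,0,0,0],[0,-35,0,0,0,0],[0,0,0,0,0,0]]]'

```text
time: 27.28
tool_pos: [555.9, -201.6, 126.9]
orientation: [3.139, -0.001, 1.271]
wrist_force: [0.8, -0.7, 0.9]
gripper_width: 17.7
```

```bash
python3 - <<'E'
from h import *
st()
c=cam('top','r0.png');cv2.imwrite('pics/r.png',cv2.resize(c['img'][120:310,180:400],None,fx=3.6,fy=3)[...,::-1])
E
```

```text
27.28 [ 555.9 -201.6  126.9] [ 3.139e+00 -1.000e-03  1.271e+00] [ 0.8 -0.7  0.9] 17.7 [ 0.13  0.89  0.34  1.55 -0.39  0.76  0.34]
```

View pics/r.png

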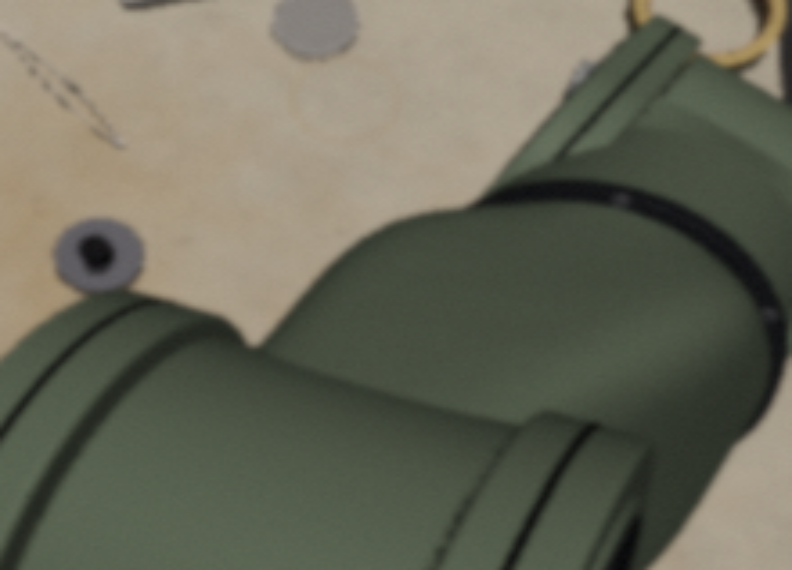

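>>> servo_tool --rows '[[[-15,-25,0,0,0,0],[-15,-30,0,0,0,0],[-15,-30,0,0,0,0],[0,-20,0,0,0,0],[0,0,0,0,0,0]]]' --hand 75

```text
time: 27.75
tool_pos: [445.6, -215.7, 130.0]
orientation: [3.123, -0.0, 1.275]
wrist_force: [-0.2, 0.0, -0.6]
gripper_width: 74.8
```

```bash
python3 - <<'E'
from h import *
st()
c=cam('top','s0.png');cv2.imwrite('pics/s.png',cv2.resize(c['img'][130:220,305:385],None,fx=7,fy=6.6,interpolation=cv2.INTER_CUBIC)[...,::-1])
im=c['img'].astype(int);sat=im.max(2)-im.min(2)
roi=np.zeros(sat.shape,bool);roi[130:215,310:365]=sat[130:215,310:365]<14
b=max(blobs(roi,200,3000),key=np.sum);b=cv2.morphologyEx(b.astype(np.uint8),cv2.MORPH_CLOSE,np.ones((5,5)))
k=max(cv2.findContours(b,cv2.RETR_EXTERNAL,cv2.CHAIN_APPROX_NONE)[0],key=len)
for p in cv2.approxPolyDP(k,1.8,True)[:,0]: print(p,ray(c,*p,30).round(1),ray(c,*p,0).round(1))
E
```

```text
27.75 [ 445.6 -215.7  130. ] [ 3.123 -0.     1.275] [-0.2  0.  -0.6] 74.8 [ 0.24  0.77  0.27  1.92 -0.41  0.49  0.5 ]
[342 140] [ 753.7 -249.3   30. ] [ 764.  -255.2    0. ]
[334 160] [ 706.6 -230.4   30. ] [ 715.5 -235.7    0. ]
[327 168] [ 687.9 -214.5   30. ] [ 696.2 -219.4    0. ]
[319 193] [ 630.9 -196.1   30. ] [ 637.3 -200.3    0. ]
[320 198] [ 619.7 -198.1   30. ] [ 625.8 -202.4    0. ]
[334 203] [ 609.1 -228.6   30. ] [ 614.9 -233.8    0. ]
[341 200] [ 616.1 -244.    30. ] [ 622.  -249.7    0. ]
[349 173] [ 677.3 -263.1   30. ] [ 685.2 -269.4    0. ]
[348 158] [ 711.8 -261.7   30. ] [ 720.8 -268.     0. ]
[352 146] [ 740.  -271.4   30. ] [ 749.8 -278.     0. ]
[351 143] [ 747.  -269.4   30. ] [ 757.1 -275.9    0. ]
```

View pics/s.png

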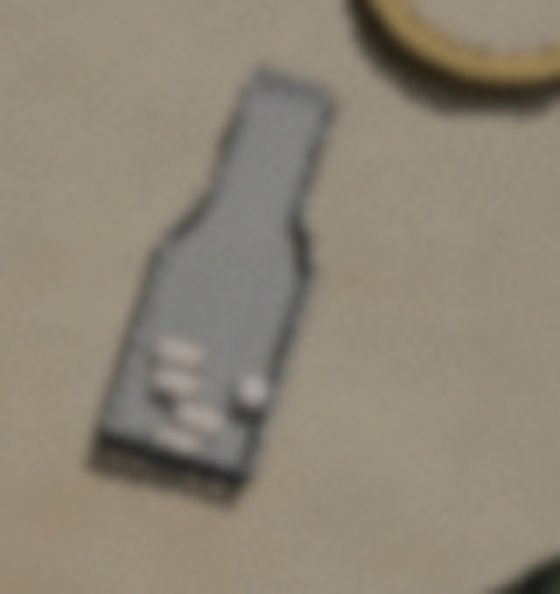

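All five bars are in the tray: four around crop (180,390) and one at (252,390). The boat has not moved. Next I'll grip it across the body.

```bash
python3 - <<'E'
from h import *
plan([([653,-230,110],[-PI,0,-.306])],vmax=30)
E
```

```text
[[3.4, 14.3, 1.7, 0.0011, -0.0011, 0.1129], [4.9, 13.8, 1.7, 0.0011, -0.0011, 0.1129], [6.5, 13.2, 1.7, 0.0011, -0.0011, 0.1129], [7.9, 12.4, 1.7, 0.0011, -0.0011, 0.1129], [9.3, 11.4, 1.6, 0.0011, -0.0011, 0.1129], [10.5, 10.3, 1.6, 0.0011, -0.0011, 0.1129], [11.6, 9.1, 1.6, 0.0011, -0.0011, 0.1129], [12.5, 7.7, 1.6, 0.0011, -0.0011, 0.1129]]
[[13.3, 6.2, 1.5, 0.0011, -0.0011, 0.1129], [14.0, 4.7, 1.5, 0.0011, -0.0011, 0.1129], [14.4, 3.1, 1.5, 0.0011, -0.0011, 0.1129], [14.6, 1.4, 1.5, 0.0011, -0.0011, 0.1129], [14.7, -0.2, 1.5, 0.0011, -0.0011, 0.1129], [14.6, -1.9, 1.5, 0.0011, -0.0011, 0.1129]]
```

>>> servo_tool --rows '[[[3.4,14.3,0,0.001,-0.001,0.113],[5,13.8,0,0.001,-0.001,0.113],[6.5,13.2,0,0.001,-0.001,0.113],[8,12.4,0,0.001,-0.001,0.113],[9.3,11.4,1,0.001,-0.001,0.113],[10.5,10.3,1,0.001,-0.001,0.113],[11.6,9,1,0.001,-0.001,0.113],[12.5,7.7,1,0.001,-0.001,0.113]]]'

```text
time: 28.47
tool_pos: [578.7, -225.9, 133.5]
orientation: [3.126, -0.017, 0.341]
wrist_force: [-1.1, 0.2, -0.2]
gripper_width: 75.0
```

>>> servo_tool --rows '[[[13.3,6.2,1.5,0.001,0,0.113],[14,4.7,1.5,0.001,0,0.113],[14.4,3,1.5,0.001,0,0.113],[14.6,1.4,1.5,0.001,0,0.113],[14.7,0,1.5,0.001,0,0.113],[14.6,-2,1.5,0.001,0,0.113],[0,0,0,0,0,0]]]'

```text
time: 29.05
tool_pos: [680.9, -229.2, 127.3]
orientation: [-3.137, -0.025, -0.36]
wrist_force: [0.3, -0.8, -0.5]
gripper_width: 75.2
```

```bash
python3 - <<'E'
from h import *
st()
plan([([653,-230,70],[-PI,0,-.306])],vmax=20)
E
```

```text
29.05 [ 680.9 -229.2  127.3] [-3.137 -0.025 -0.36 ] [ 0.3 -0.8 -0.5] 75.2 [ 0.03  1.17  0.82  1.01 -0.81  1.22 -1.18]
[[-6.8, 2.7, 14.1, -0.001, -0.0064, -0.0135], [-6.8, 2.6, 14.2, -0.001, -0.0064, -0.0135], [-6.7, 2.5, 14.2, -0.001, -0.0064, -0.0135], [-6.7, 2.4, 14.3, -0.001, -0.0064, -0.0135]]
```

>>> servo_tool --rows '[[[-10,3.5,10,-0.002,-0.012,-0.027],[-10,3.5,15,-0.002,-0.012,-0.027],[-6,3,15,0,0,0],[0,0,14,0,0,0],[0,0,0,0,0,0]]]'

```text
time: 29.47
tool_pos: [656.8, -227.9, 71.4]
orientation: [3.14, -0.004, -0.287]
wrist_force: [-0.3, 0.4, -0.9]
gripper_width: 75.1
```

```bash
python3 - <<'E'
from h import *
st()
plan([([653,-230,40],[-PI,0,-.306])],vmax=20)
d=cam('side')
cv2.imwrite('pics/t.png',cv2.resize(d['img'][150:250,170:320],None,fx=5,fy=5)[...,::-1])
E
```

```text
29.47 [ 656.8 -227.9   71.4] [ 3.14  -0.004 -0.287] [-0.3  0.4 -0.9] 75.1 [ 0.03  1.21  0.77  1.14 -0.83  1.09 -1.04]
[[-1.6, 1.5, 15.7, 0.0007, -0.002, 0.0094], [-1.6, 1.5, 15.7, 0.0007, -0.002, 0.0094]]
```

View pics/t.png

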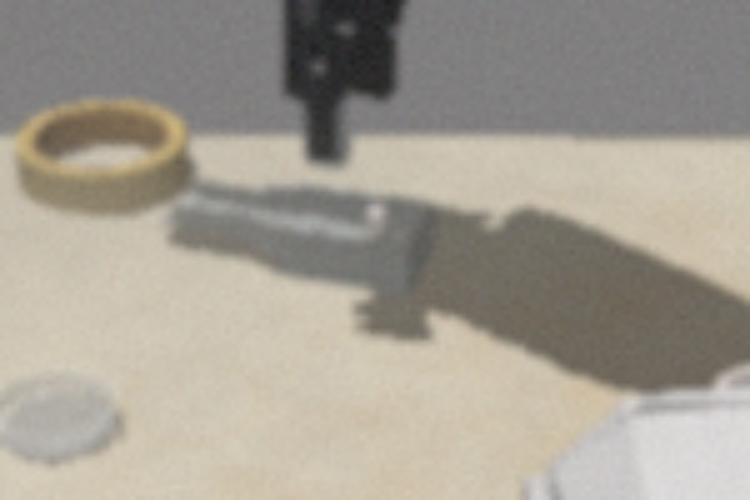

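>>> servo_tool --rows '[[[-2,3,15,0,-0.004,0.019],[-1,0,15,0,0,0],[0,0,14,0,0,0],[0,0,10,0,0,0],[0,0,6,0,0,0],[0,0,0,0,0,0]]]'

```text
time: 30.02
tool_pos: [656.5, -230.2, 10.7]
orientation: [3.14, -0.006, -0.302]
wrist_force: [-0.3, 0.1, 0.3]
gripper_width: 74.9
```

```bash
python3 - <<'E'
from h import *
st()
plan([([653,-230,4],[-PI,0,-.306])],vmax=20)
d=cam('side')
cv2.imwrite('pics/u.png',cv2.resize(d['img'][150:250,170:320],None,fx=5,fy=5)[...,::-1])
E
```

```text
30.02 [ 656.5 -230.2   10.7] [ 3.14  -0.006 -0.302] [-0.3  0.1  0.3] 74.9 [ 0.04  1.28  0.74  1.16 -0.87  1.   -1.02]
[[-3.4, 0.8, 6.6, 0.0018, -0.0055, 0.0039]]
```

View pics/u.png

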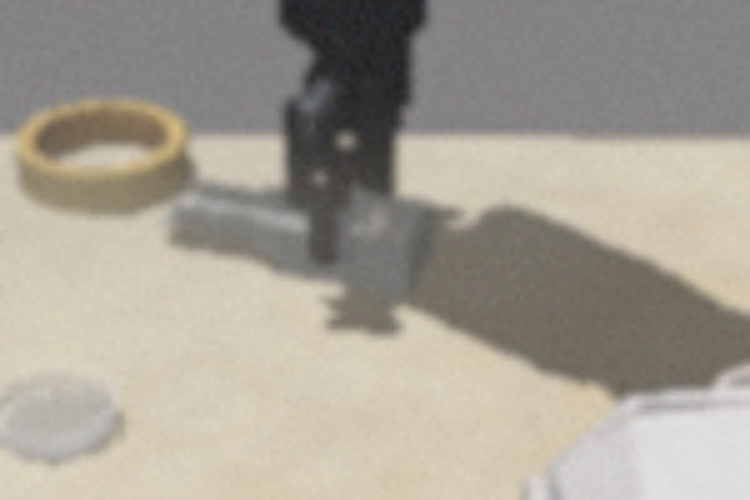

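```bash
python3 - <<'E'
from h import *
d=cam('side')
D=np.array([.955,-.30]);N=np.array([.30,.955]) # spout dir, left
def z(P): q=proj(d,np.array(P,float)); return ((q-[170,150])*5).round(0)
C=np.array([653,-230.])
for nm,a,b,h in [('tailnear bottom',-37,25,0),('tailnear top',-37,25,30),('tailfar top',-37,-25,30),('shoulder near bot',37,25,0),('sh near top',37,25,30),('tip',107,0,10),('tipnear',107,12,19),('center near',0,25,15),('tcp',3.6,0,10),('fingernear',3.6,37,15)]:
    p=C+a*D+b*N; print(nm,z([*p,h]))
E
```

```text
tailnear bottom [411. 297.]
tailnear top [412. 247.]
tailfar top [439. 202.]
shoulder near bot [277. 275.]
sh near top [275. 226.]
tip [171. 217.]
tipnear [161. 213.]
center near [343. 261.]
tcp [352. 246.]
fingernear [329. 272.]
```

>>> servo_tool --rows '[[[-3.8,0.8,4,0,-0.005,0],[-1,0,3,0,0,0],[0,0,0,0,0,0]]]'

```text
time: 30.37
tool_pos: [652.3, -230.1, 6.2]
orientation: [3.139, -0.003, -0.302]
wrist_force: [-0.7, -0.1, -0.4]
gripper_width: 74.7
```

>>> servo_tool --rows '[[[0,0,0,0,0,0],[0,0,0,0,0,0],[0,0,0,0,0,0],[0,0,0,0,0,0],[0,0,0,0,0,0]]]' --hand 40 --grip_force 60

```text
time: 30.78
tool_pos: [652.6, -230.2, 7.0]
orientation: [3.139, -0.004, -0.302]
wrist_force: [0.6, 0.9, -2.3]
gripper_width: 48.8
```

>>> servo_tool --rows '[[[0,0,-5,0,0,0],[0,0,-10,0,0,0],[0,0,-18,0,0,0],[0,0,-18,0,0,0],[0,0,-18,0,0,0],[0,0,-18,0,0,0],[0,0,-18,0,0,0],[0,0,0,0,0,0]]]'

```text
time: 31.45
tool_pos: [651.5, -230.1, 121.0]
orientation: [3.138, -0.004, -0.302]
wrist_force: [0.4, -0.4, -1.5]
gripper_width: 48.8
```

```bash
python3 - <<'E'
from h import *
st()
c=cam('top','v1.png');d=cam('side','v2.png')
E
```

```text
31.45 [ 651.5 -230.1  121. ] [ 3.138 -0.004 -0.302] [ 0.4 -0.4 -1.5] 48.8 [ 0.02  1.14  0.81  1.13 -0.79  1.16 -1.06]
```

View pics/v1.png

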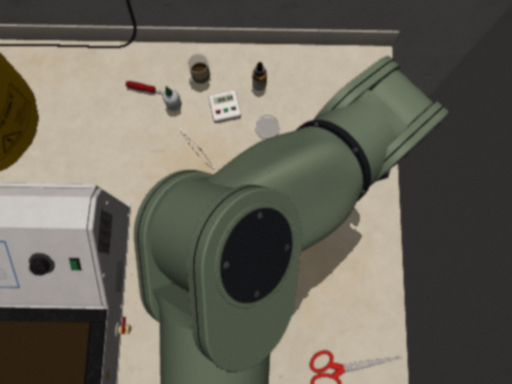

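View pics/v2.png

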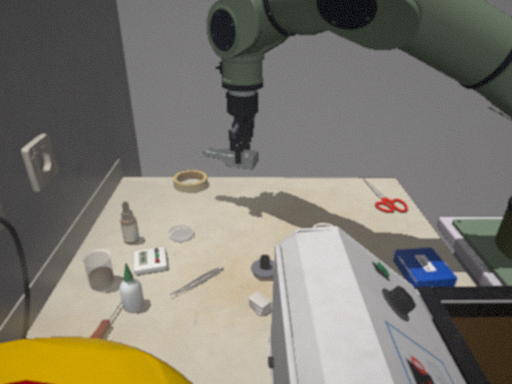

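```bash
cat > kin.py <<'E'
from h import *
import itertools
from scipy.optimize import least_squares
D=[([133.7,559,230.9],[-3.1406,0,2.9068],[-1.378,.707,-.028,1.485,.022,.951,-.075]),
([461.2,118.7,326.5],[3.138,0,1.807],[-0.5,0.46,0.3,1.66,-0.15,1.04,0.09]),
([482.5,17.7,98.9],[3.131,.001,1.581],[-0.2,0.81,0.18,1.97,-0.35,0.38,0.25]),
([604.7,52.2,111.6],[3.137,-.001,1.619],[-0.26,0.92,0.25,1.5,-0.3,0.75,0.17]),
([527,-257,63],[3.131,-.007,.263],[0.17,1.01,0.48,1.64,-0.68,0.66,-0.3]),
([482,-290.6,67.3],[3.122,.015,1.659],[0.42,0.92,0.12,1.72,-0.2,0.49,0.76]),
([680.9,-229.2,127.3],[-3.137,-.025,-.36],[0.03,1.17,0.82,1.01,-0.81,1.22,-1.18]),
([651.5,-230.1,121],[3.138,-.004,-.302],[.02,1.14,.81,1.13,-.79,1.16,-1.06]),
([432.7,-193.1,7],[3.139,.002,1.975],[0.34,0.98,0.02,2.03,-0.15,0.13,0.91])]
def fk(q,s,l):
    # l: d1,d3,d5,d7, a3 (elbow offset), a5, a6, yaw0
    p=np.zeros(3);R=Ro.identity()
    for k,ax in enumerate('zyzyzyz'):
        R=R*Ro.from_euler(ax,s[k]*q[k])
        if k==0:p=p+R.apply([0,0,l[0]])
        if k==2:p=p+R.apply([l[4],0,l[1]])
        if k==3:p=p+R.apply([l[5],0,0])
        if k==4:p=p+R.apply([0,0,l[2]])
        if k==5:p=p+R.apply([l[6],0,0])
        if k==6:p=p+R.apply([0,0,l[3]])
    return p,R*Ro.from_euler('z',l[7])
def res(l,s):
    o=[]
    for p,e,q in D:
        P,R=fk(q,s,l);o+=list((P-p)/5);o+=list((R.inv()*Ro.from_euler('xyz',e)).as_rotvec()*100)
    return np.array(o)
if __name__=='__main__':
    best=[]
    for s1,s3,s5,s7 in itertools.product([1,-1],repeat=4):
        s=[s1,1,s3,1,s5,1,s7]
        for y in(0,1.57,-1.57,3.14):
            r=least_squares(res,[300,400,400,250,0,0,0,y],args=(s,))
            best.append((r.cost,s,r.x.round(1)))
    best.sort(key=lambda t:t[0])
    for b in best[:4]:print(b)
E
python3 kin.py
```

```text
(np.float64(87.07681196869687), [-1, 1, -1, 1, -1, 1, -1], array([ 54.6, 474. , 295.8,  31.8, -27.8,   2.2, -59.5,   1.6]))
(np.float64(87.07681196872238), [-1, 1, -1, 1, -1, 1, -1], array([ 54.6, 474. , 295.8,  31.8, -27.8,   2.2, -59.5,   1.6]))
(np.float64(87.07681196874663), [-1, 1, -1, 1, -1, 1, -1], array([ 54.6, 474. , 295.8,  31.8, -27.8,   2.2, -59.5,   1.6]))
(np.float64(87.07681196878528), [-1, 1, -1, 1, -1, 1, -1], array([ 54.6, 474. , 295.8,  31.8, -27.8,   2.2, -59.5,  -4.7]))
```

```bash
python3 - <<'E'
from kin import *
s=[-1,1,-1,1,-1,1,-1]
for mask in ([0,0,0],[1,1,0],[1,0,0]):
    f=lambda x:res([x[0],x[1],x[2],x[3],x[4]*mask[0],x[5]*mask[1],x[6]*mask[2],x[7]],s)
    r=least_squares(f,[300,400,400,250,0,0,0,1.57]);e=r.fun.reshape(-1,6)
    print(mask,r.cost,r.x.round(2));print((e[:,:3]*5).round(1).tolist());print(np.abs(e[:,3:]/100).max())
E
```

```text
[0, 0, 0] 130.44187316435338 [ 458.73  495.48  320.02  414.11    0.   -636.29    0.      1.57]
[[-31.1, 13.5, 4.3], [7.4, 28.3, 1.4], [-8.1, 23.0, -8.5], [-1.3, 28.0, 0.9], [-8.1, 15.5, -6.4], [9.9, 27.9, -1.2], [8.9, 10.0, 6.9], [3.7, 2.4, 6.3], [-5.5, 37.1, -3.6]]
0.01289483031583381
[1, 1, 0] 116.71861463773489 [549.43 493.16 296.53 497.31  29.52   3.07   5.25   1.57]
[[-31.3, 13.5, 2.0], [11.7, 28.4, 3.4], [0.3, 23.2, -3.0], [-2.0, 26.5, -0.8], [-8.9, 12.3, -5.3], [13.1, 25.4, 0.6], [-2.2, 2.1, 0.6], [-7.1, -5.4, 1.4], [2.7, 34.3, 1.0]]
0.012894831021965612
[1, 0, 0] 116.88152540044295 [564.48 490.01 296.44 512.17  29.64  -2.68   0.     1.57]
[[-31.4, 13.2, 2.3], [12.0, 28.4, 3.4], [1.2, 23.0, -3.9], [-2.0, 26.5, -0.5], [-8.9, 12.1, -5.4], [13.6, 25.1, 0.4], [-2.7, 3.3, 1.6], [-7.7, -4.6, 2.3], [3.2, 34.1, -0.2]]
0.012894831004486164
```

```bash
cat > kin2.py <<'E'
from kin import *
S=[-1,1,-1,1,-1,1,-1]
def fk2(q,l):
    d1,d3,d5,d7,a3,a4,y3,y5,y7,yaw=l
    p=np.zeros(3);R=Ro.identity()
    for k,ax in enumerate('zyzyzyz'):
        R=R*Ro.from_euler(ax,S[k]*q[k])
        if k==0:p=p+R.apply([0,0,d1])
        if k==1:p=p+R.apply([0,y3,0])
        if k==2:p=p+R.apply([a3,0,d3])
        if k==3:p=p+R.apply([a4,y5,0])
        if k==4:p=p+R.apply([0,0,d5])
        if k==5:p=p+R.apply([0,y7,0])
        if k==6:p=p+R.apply([0,0,d7])
    return p,R*Ro.from_euler('z',yaw)
def fit(d7):
    def f(x):
        l=list(x);l[3]=d7;o=[]
        for p,e,q in D:
            P,R=fk2(q,l);o+=list((P-p)/5);o+=list((R.inv()*Ro.from_euler('xyz',e)).as_rotvec()*100)
        return np.array(o+[x[4]/100,x[5]/100,x[6]/100,x[7]/100,x[8]/100])
    r=least_squares(f,[300,400,400,d7,0,0,0,0,0,1.57]);l=r.x.copy();l[3]=d7
    return l,r
LO=np.array([-2.71,-.32,-1.57,0,-1.46,0,-2.83]);HI=np.array([2.71,2.16,1.52,2.45,4.6,2.02,2.83])
def ik(l,p,R,q0,w=.02):
    def f(q):
        P,r=fk2(q,l);return np.r_[(P-p)/10,(r.inv()*R).as_rotvec()*20,w*(q-q0)]
    r=least_squares(f,np.clip(q0,LO+.01,HI-.01),bounds=(LO,HI));e=f(r.x)
    return r.x,np.abs(e[:3]).max()*10,np.abs(e[3:6]).max()/20
if __name__=='__main__':
    for d7 in (250,320,380):
        l,r=fit(d7);e=r.fun[:-5].reshape(-1,6)[:,:3]*5
        print(d7,r.cost.round(2),l.round(2),np.abs(e).max().round(1))
        for phi in (80,90,100,110,125,140):
            a=np.radians(phi);u=np.array([np.cos(a),np.sin(a),0])
            q=np.array([.02,1.14,.81,1.13,-.79,1.16,-1.06])
            mouth=np.array([481.7,13.2,0]);out=[]
            # carry yaw first
            for yy in np.linspace(-.302,a,6)[1:]:
                pc=np.array([520,-150,140.]);R=Ro.from_euler('xyz',[PI,0,yy]);q,e1,e2=ik(l,pc,R,q)
            for th in np.radians([0,15,30,45,55]):
                R=Ro.from_euler('xyz',[PI,0,a])*Ro.from_rotvec([0,-th,0])
                tip=np.r_[(mouth-5*u)[:2],78]
                tcp=tip-R.apply([107,0,-3])
                q,e1,e2=ik(l,tcp,R,q);out.append((int(np.degrees(th)),round(e1,1),round(e2,2),np.minimum(q-LO,HI-q).min().round(2)))
            print(phi,out,q.round(2))
E
python3 kin2.py
```

```text
250 3.84 [251.11 524.13 285.41 250.     3.01   2.78 -12.08 -25.12   4.59   1.57] 4.9
80 [(0, np.float64(0.0), np.float64(0.0), np.float64(0.3)), (14, np.float64(0.0), np.float64(0.0), np.float64(0.38)), (29, np.float64(0.0), np.float64(0.0), np.float64(0.49)), (45, np.float64(0.0), np.float64(0.0), np.float64(0.53)), (55, np.float64(0.0), np.float64(0.0), np.float64(0.43))] [-0.82  1.2   1.09  1.85 -0.07  0.73 -0.16]
90 [(0, np.float64(0.0), np.float64(0.0), np.float64(0.35)), (14, np.float64(0.0), np.float64(0.0), np.float64(0.35)), (29, np.float64(0.0), np.float64(0.0), np.float64(0.39)), (45, np.float64(0.0), np.float64(0.0), np.float64(0.47)), (55, np.float64(0.0), np.float64(0.0), np.float64(0.4))] [-0.85  1.21  1.12  1.93 -0.1   0.54 -0.03]
100 [(0, np.float64(0.0), np.float64(0.0), np.float64(0.4)), (14, np.float64(0.0), np.float64(0.0), np.float64(0.32)), (29, np.float64(0.0), np.float64(0.0), np.float64(0.29)), (45, np.float64(0.0), np.float64(0.0), np.float64(0.3)), (55, np.float64(0.0), np.float64(0.0), np.float64(0.33))] [-0.87  1.21  1.13  2.01 -0.14  0.33  0.1 ]
110 [(0
[... 4521 characters left out ...]
 2.07 -0.27  0.26  0.11]
125 [(0, np.float64(0.0), np.float64(0.0), np.float64(0.52)), (14, np.float64(0.0), np.float64(0.0), np.float64(0.22)), (29, np.float64(0.0), np.float64(0.0), np.float64(0.33)), (45, np.float64(0.0), np.float64(0.0), np.float64(0.22)), (55, np.float64(0.0), np.float64(0.0), np.float64(0.18))] [-0.73  1.01  0.15  2.27  1.65  0.83 -1.73]
140 [(0, np.float64(0.0), np.float64(0.0), np.float64(0.57)), (14, np.float64(0.0), np.float64(0.0), np.float64(0.18)), (29, np.float64(0.0), np.float64(0.0), np.float64(0.27)), (45, np.float64(0.0), np.float64(0.0), np.float64(0.06)), (55, np.float64(1.0), np.float64(0.01), np.float64(0.0))] [-0.09  1.26 -1.15  2.45  1.62  2.02 -1.63]
```

```bash
python3 - <<'E'
from h import *
plan([([530,-160,135],[-PI,0,1.571])],vmax=18,wmax=.1)
E
```

```text
[[-7.2, -1.6, -0.9, 0.0001, 0.0001, -0.0986], [-7.0, -2.3, -0.9, 0.0001, 0.0001, -0.0986], [-6.7, -3.0, -0.9, 0.0001, 0.0001, -0.0986], [-6.4, -3.6, -0.9, 0.0001, 0.0001, -0.0986], [-6.0, -4.2, -0.9, 0.0001, 0.0001, -0.0986], [-5.5, -4.8, -0.9, 0.0001, 0.0001, -0.0986], [-5.0, -5.3, -0.9, 0.0001, 0.0001, -0.0986], [-4.5, -5.8, -0.9, 0.0001, 0.0001, -0.0986]]
[[-3.9, -6.2, -0.9, 0.0001, 0.0001, -0.0986], [-3.3, -6.5, -0.9, 0.0001, 0.0001, -0.0986], [-2.6, -6.8, -0.9, 0.0001, 0.0001, -0.0986], [-1.9, -7.1, -0.9, 0.0001, 0.0001, -0.0986], [-1.2, -7.2, -0.9, 0.0001, 0.0001, -0.0986], [-0.5, -7.3, -0.9, 0.0001, 0.0001, -0.0986], [0.2, -7.3, -0.9, 0.0001, 0.0001, -0.0986], [0.9, -7.3, -0.9, 0.0001, 0.0001, -0.0986]]
[[1.6, -7.1, -0.9, 0.0001, 0.0001, -0.0986], [2.3, -6.9, -0.9, 0.0001, 0.0001, -0.0986], [3.0, -6.7, -0.9, 0.0001, 0.0001, -0.0986]]
```

>>> servo_tool --rows '[[[-7,-1.6,-1,0,0,-0.05],[-7,-2.3,-1,0,0,-0.1],[-6.7,-3,-1,0,0,-0.1],[-6.4,-3.6,-1,0,0,-0.1],[-6,-4.2,-1,0,0,-0.1],[-5.5,-4.8,-1,0,0,-0.1],[-5,-5.3,-1,0,0,-0.1],[-4.5,-5.8,-1,0,0,-0.1]]]'

```text
time: 32.22
tool_pos: [595.5, -195.4, 116.8]
orientation: [-3.135, 0.01, 0.478]
wrist_force: [0.6, -0.7, -2.7]
gripper_width: 49.2
```

```bash
python3 - <<'E'
from h import *
st()
plan([([530,-160,135],[-PI,0,1.571])],vmax=18,wmax=.1)
E
```

```text
32.22 [ 595.5 -195.4  116.8] [-3.135  0.01   0.478] [ 0.6 -0.7 -2.7] 49.2 [ 0.01  1.01  0.61  1.4  -0.64  0.94 -0.31]
[[-3.8, -5.6, -1.6, -0.0011, 0.0005, -0.0994], [-3.3, -6.0, -1.6, -0.0011, 0.0005, -0.0994], [-2.6, -6.2, -1.6, -0.0011, 0.0005, -0.0994], [-2.0, -6.5, -1.6, -0.0011, 0.0005, -0.0994], [-1.4, -6.6, -1.6, -0.0011, 0.0005, -0.0994], [-0.7, -6.7, -1.6, -0.0011, 0.0005, -0.0994], [-0.0, -6.8, -1.6, -0.0011, 0.0005, -0.0994], [0.7, -6.7, -1.6, -0.0011, 0.0005, -0.0994]]
[[1.3, -6.6, -1.6, -0.0011, 0.0005, -0.0994], [2.0, -6.5, -1.6, -0.0011, 0.0005, -0.0994], [2.6, -6.2, -1.6, -0.0011, 0.0005, -0.0994]]
```

>>> servo_tool --rows '[[[-3.8,-5.6,-2,-0.001,0,-0.1],[-3.3,-6,-2,-0.001,0,-0.1],[-2.6,-6.2,-2,-0.001,0,-0.1],[-2,-6.5,-2,-0.001,0,-0.1],[-1.4,-6.6,-2,-0.001,0,-0.1],[-0.7,-6.7,-2,-0.001,0,-0.1],[0,-6.8,-2,-0.001,0,-0.1],[0.7,-6.7,-2,-0.001,0,-0.1]]]'

```text
time: 32.88
tool_pos: [541.3, -166.3, 126.4]
orientation: [-3.124, 0.004, 1.322]
wrist_force: [-0.0, -0.6, -2.8]
gripper_width: 48.7
```

```bash
python3 - <<'E'
from h import *
st()
plan([([505,-140,125],[-PI,0,1.571])],vmax=18,wmax=.1)
E
```

```text
32.88 [ 541.3 -166.3  126.4] [-3.124  0.004  1.322] [-0.  -0.6 -2.8] 48.7 [ 0.06  0.88  0.37  1.63 -0.42  0.74  0.37]
[[5.5, -13.9, 0.7, -0.0062, 0.0005, -0.083], [6.7, -13.4, 0.6, -0.0062, 0.0005, -0.083], [7.8, -12.8, 0.5, -0.0062, 0.0005, -0.083]]
```

>>> servo_tool --rows '[[[5.5,-12,0,-0.006,0,-0.08],[6.7,-12,0,-0.006,0,-0.08],[7.8,-10,0,-0.006,0,-0.08],[4,-6,0,0,0,0],[0,0,0,0,0,0]]]'

```text
time: 33.3
tool_pos: [500.1, -134.2, 123.6]
orientation: [-3.135, -0.001, 1.584]
wrist_force: [-1.1, 0.3, -2.4]
gripper_width: 49.0
```

```bash
python3 - <<'E'
from h import *
st()
plan([([481.7,-99,110],[-PI,0,1.571])],vmax=12,wmax=.1)
c=cam('top','w1.png');d=cam('side','w2.png')
E
```

```text
33.3 [ 500.1 -134.2  123.6] [-3.135e+00 -1.000e-03  1.584e+00] [-1.1  0.3 -2.4] 49.0 [ 0.06  0.81  0.27  1.82 -0.36  0.57  0.57]
[[8.9, -4.5, 3.4, -0.0016, -0.0002, 0.0032], [8.8, -4.5, 3.4, -0.0016, -0.0002, 0.0032], [8.8, -4.5, 3.4, -0.0016, -0.0002, 0.0032], [8.8, -4.6, 3.4, -0.0016, -0.0002, 0.0032]]
```

View pics/w1.png

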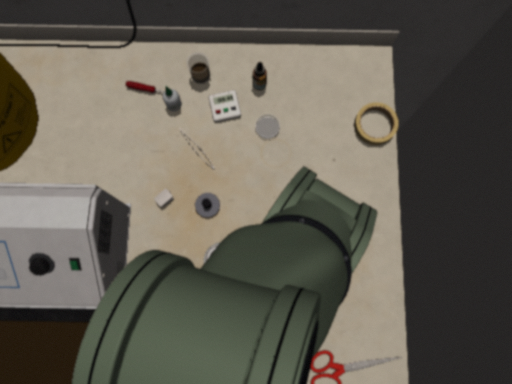

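View pics/w2.png

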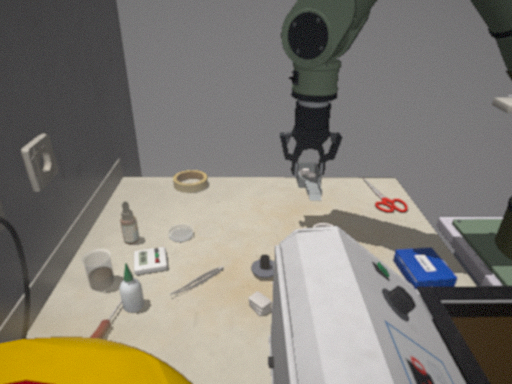

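```bash
python3 - <<'E'
from h import *
d=cam('side')
cv2.imwrite('pics/x.png',cv2.resize(d['img'][150:250,270:370],None,fx=6,fy=6,interpolation=cv2.INTER_CUBIC)[...,::-1])
a=1.584
for L in (104,107,110):
  for w in(-12.5,12.5):
    print(L,w,(proj(d,np.array([500.1+L*np.cos(a)-w*np.sin(a),-134.2+L*np.sin(a)+w*np.cos(a),126.6]))-[270,150])*6)
for t in range(0,360,45):
    print(t,(proj(d,np.array([481.7+21*np.cos(np.radians(t)),13.2+21*np.sin(np.radians(t)),80]))-[270,150])*6)
E
```

```text
104 -12.5 [234.49263768 294.24599608]
104 12.5 [306.35162135 293.89983651]
107 -12.5 [235.84631886 298.60879091]
107 12.5 [307.93866731 298.25483176]
110 -12.5 [237.20891305 303.00031154]
110 12.5 [309.53614679 302.63845752]
0 [266.33008624 477.36891405]
45 [291.55151097 502.70401115]
90 [339.16879132 513.38096651]
135 [380.02985801 502.56758979]
180 [389.410699   477.22962766]
225 [363.08244787 452.75289712]
270 [317.20650662 442.86125895]
315 [277.45202808 452.81582495]
```

View pics/x.png

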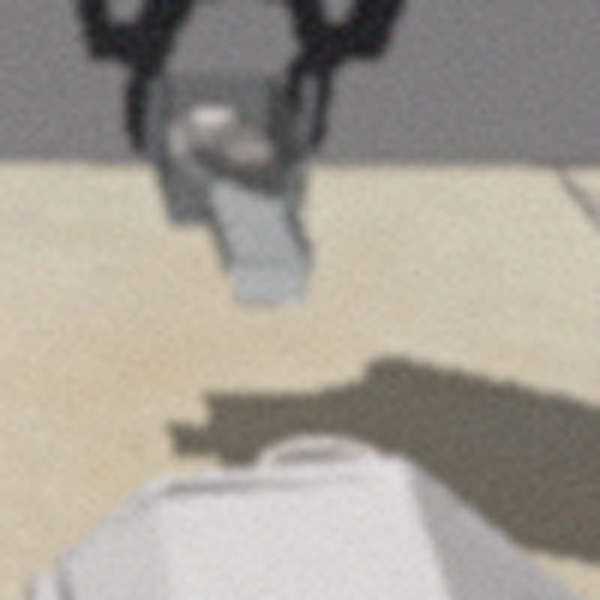

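The bars are piled at the back of the boat at crop (215,130). The lip's lower edge is at (235–303, 303), within about 2 mm of prediction. I'll move it over the mouth, still level.

>>> servo_tool --rows '[[[9,-5,3,-0.002,0,0.003],[9,-5,3,-0.002,0,0.003],[8,-5,3,-0.002,0,0.003],[5,-3,3,0,0,0.003],[0,0,0,0,0,0],[0,0,0,0,0,0]]]'

```text
time: 33.95
tool_pos: [485.2, -105.9, 109.9]
orientation: [3.14, 0.003, 1.565]
wrist_force: [0.5, 0.4, -2.1]
gripper_width: 48.8
```

```bash
python3 - <<'E'
from h import *
st()
plan([([481.2,-100.5,95],[-PI,0,1.571])],vmax=10,wmax=.1)
E
```

```text
33.95 [ 485.2 -105.9  109.9] [3.140e+00 3.000e-03 1.565e+00] [ 0.5  0.4 -2.1] 48.8 [ 0.01  0.81  0.25  1.91 -0.4   0.47  0.54]
[[2.7, -2.0, 7.4, 0.0009, 0.0014, -0.0032], [2.7, -2.0, 7.4, 0.0009, 0.0014, -0.0032]]
```

>>> servo_tool --rows '[[[3,-2.5,6,0,0.001,0],[2.5,-2.5,6,0,0.001,0],[0,0,3,0,0,0],[0,0,0,0,0,0]]]'

```text
time: 34.28
tool_pos: [480.7, -101.3, 93.3]
orientation: [3.139, 0.001, 1.563]
wrist_force: [-0.7, 0.5, -2.4]
gripper_width: 49.3
```

```bash
python3 - <<'E'
from h import *
st()
d=cam('side')
cv2.imwrite('pics/y.png',cv2.resize(d['img'][150:250,270:370],None,fx=6,fy=6,interpolation=cv2.INTER_CUBIC)[...,::-1])
s=robot.read_state();p=s['tool_pos'];a=s['orientation'][2]
for L in (107,109):
  for w in(-12.5,12.5):
    print(L,w,(proj(d,np.array([p[0]+L*np.cos(a)-w*np.sin(a),p[1]+L*np.sin(a)+w*np.cos(a),p[2]+3]))-[270,150])*6)
plan([([481.2,-100.5,74],[-PI,0,1.571])],vmax=10,wmax=.1)
E
```

```text
34.28 [ 480.7 -101.3   93.3] [3.139e+00 1.000e-03 1.563e+00] [-0.7  0.5 -2.4] 49.3 [ 0.02  0.83  0.22  1.94 -0.42  0.41  0.55]
107 -12.5 [292.84707407 424.30232851]
107 12.5 [366.3488688  424.58283818]
109 -12.5 [293.77529625 427.5561534 ]
109 12.5 [367.44000995 427.8340885 ]
[[0.4, 0.2, 9.7, 0.0013, 0.0007, -0.0038], [0.4, 0.2, 9.7, 0.0013, 0.0007, -0.0038]]
```

View pics/y.png

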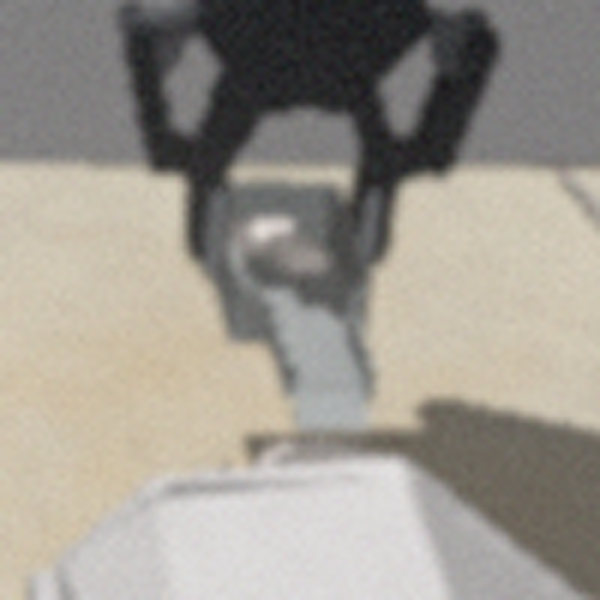

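The lip's edge is at (295–365, 430), over the mouth and centred on it. I'll lower it level until it sits just inside the rim.

>>> servo_tool --rows '[[[0,-0.5,5,0,0,0],[0,-0.5,5,0,0,0],[0,0,3,0,0,0],[0,0,0,0,0,0]]]'

```text
time: 34.67
tool_pos: [480.0, -101.7, 79.3]
orientation: [3.138, 0.002, 1.563]
wrist_force: [-0.8, 0.3, -3.3]
gripper_width: 48.9
```

>>> servo_tool --rows '[[[0.5,-0.5,3,0,0,0],[0,0,0,0,0,0]]]'

```text
time: 34.83
tool_pos: [479.4, -101.3, 75.8]
orientation: [3.139, 0.002, 1.563]
wrist_force: [0.1, 0.7, -2.2]
gripper_width: 49.0
```

>>> servo_tool --rows '[[[0,1,2,0.002,0,0],[0,0,0,0,0,0]]]'

```text
time: 35.0
tool_pos: [480.6, -101.3, 73.7]
orientation: [3.141, 0.002, 1.563]
wrist_force: [0.9, -0.8, -2.2]
gripper_width: 48.8
```

>>> servo_tool --rows '[[[0,0,1,0,0,0],[0,0,0,0,0,0],[0,0,0,0,0,0]]]'

```text
time: 35.25
tool_pos: [480.7, -101.3, 72.7]
orientation: [3.14, 0.002, 1.563]
wrist_force: [1.3, 0.3, -2.6]
gripper_width: 49.0
```

```bash
python3 - <<'E'
from h import *
st()
d=cam('side')
cv2.imwrite('pics/aa.png',cv2.resize(d['img'][150:250,270:370],None,fx=6,fy=6,interpolation=cv2.INTER_CUBIC)[...,::-1])
E
```

```text
35.25 [ 480.7 -101.3   72.7] [3.140e+00 2.000e-03 1.563e+00] [ 1.3  0.3 -2.6] 49.0 [ 0.03  0.87  0.2   1.95 -0.43  0.36  0.56]
```

View pics/aa.png

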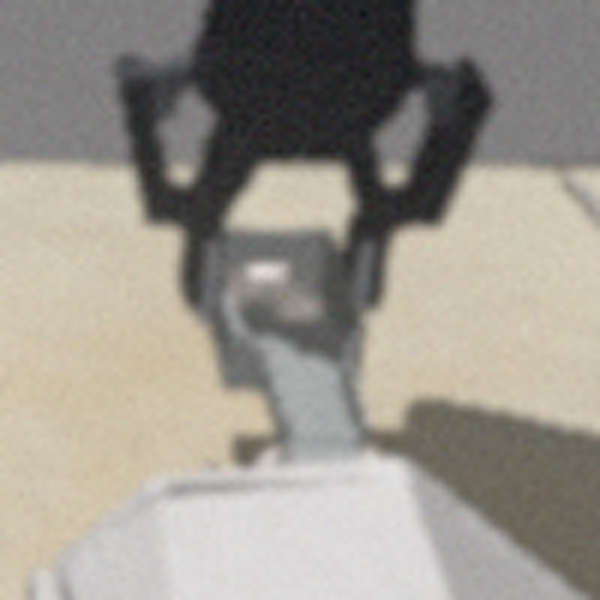

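The force is unchanged. The lip is about 4 mm below the rim and the boat is level, so I'll tilt about the lip in steps.

>>> servo_tool --rows '[[[0,0,-4.4,0,-0.04,0],[0,0,-4.4,0,-0.04,0],[0,0,-4.4,0,-0.04,0],[0,0,-4.4,0,-0.04,0],[0,0,0,0,0,0]]]'

```text
time: 35.72
tool_pos: [480.7, -101.2, 91.4]
orientation: [3.139, 0.168, 1.56]
wrist_force: [-0.3, 0.1, -2.8]
gripper_width: 49.0
```

```bash
cat >> h.py <<'E'
def tip(L=109.):
    s=robot.read_state();R=Ro.from_euler('xyz',s['orientation']);t=s['tool_pos']+R.apply([L,0,-3]);x=R.apply([1,0,0])
    print('tip',t.round(1),'tilt deg',np.degrees(-np.arcsin(x[2])).round(1),'heading',np.degrees(np.arctan2(x[1],x[0])).round(1),'force',s['wrist_force'].round(1),'w',round(s['gripper_width'],1),s['joint_positions'].round(2))
    tgt=np.array([481.7,8.2,76]);print('tip corr tool axes',R.inv().apply(tgt-t).round(1), 'side lean',np.round(R.apply([0,1,0])[2],3))
E
python3 - <<'E'
from h import *
tip()
E
```

```text
tip [481.9   6.7  76.2] tilt deg 9.6 heading 89.4 force [-0.3  0.1 -2.8] w 49.0 [-0.18  0.87  0.4   1.97 -0.39  0.35  0.45]
tip corr tool axes [ 1.5 -0.2 -0.1] side lean 0.003
```

>>> servo_tool --rows '[[[0.5,0,-4.4,0,-0.04,0],[0.5,0,-4.4,0,-0.04,0],[0.5,0,-4.4,0,-0.04,0],[0.5,0,-4.4,0,-0.04,0],[0,0,0,0,0,0]]]'

```text
time: 36.13
tool_pos: [480.7, -95.9, 108.2]
orientation: [3.139, 0.329, 1.558]
wrist_force: [-0.6, 1.4, -2.4]
gripper_width: 48.6
```

```bash
python3 - <<'E'
from h import *
tip()
d=cam('side')
cv2.imwrite('pics/ab.png',cv2.resize(d['img'][120:250,250:370],None,fx=5,fy=4.6,interpolation=cv2.INTER_CUBIC)[...,::-1])
E
```

```text
tip [482.    8.2  75.8] tilt deg 18.9 heading 89.3 force [-0.6  1.4 -2.4] w 48.6 [-0.39  0.9   0.6   1.98 -0.36  0.37  0.34]
tip corr tool axes [-0.  -0.3 -0.2] side lean 0.002
```

View pics/ab.png

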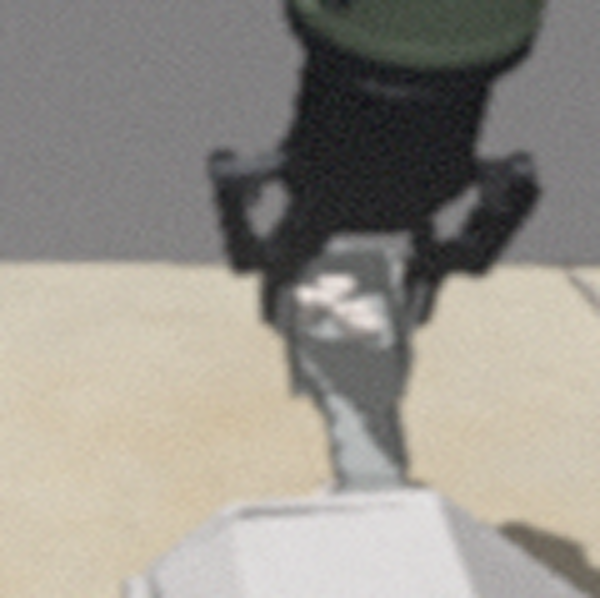

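The bars are still in the back of the tray at crop (340,300), now at 19° of tilt. Continuing.

>>> servo_tool --rows '[[[0.3,0,-4.4,0,-0.04,0],[0.3,0,-4.4,0,-0.04,0],[0.3,0,-4.4,0,-0.04,0],[0.3,0,-4.4,0,-0.04,0],[0,0,0,0,0,0]]]'

```text
time: 36.6
tool_pos: [479.8, -92.9, 123.2]
orientation: [3.141, 0.483, 1.55]
wrist_force: [0.1, -0.2, -3.3]
gripper_width: 49.1
```

```bash
python3 - <<'E'
from h import *
tip()
d=cam('side')
cv2.imwrite('pics/ac.png',cv2.resize(d['img'][120:250,250:370],None,fx=5,fy=4.6,interpolation=cv2.INTER_CUBIC)[...,::-1])
E
```

```text
tip [481.8   5.   75.2] tilt deg 27.7 heading 88.8 force [ 0.1 -0.2 -3.3] w 49.1 [-0.56  0.97  0.77  1.97 -0.33  0.41  0.24]
tip corr tool axes [ 2.4 -0.1 -2.2] side lean 0.001
```

View pics/ac.png

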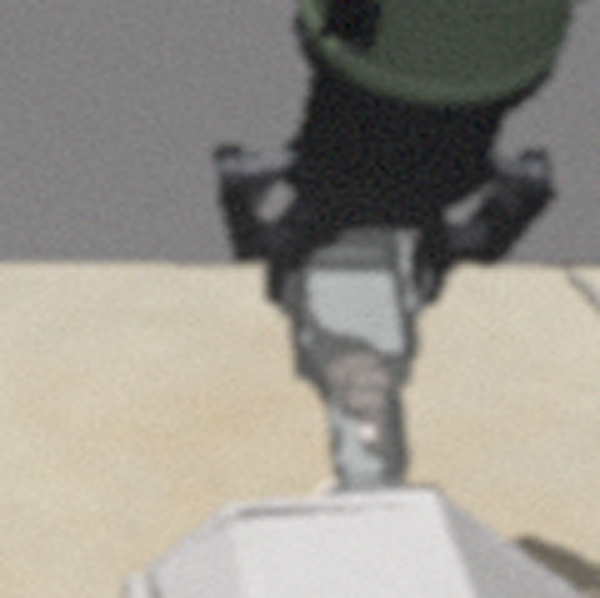

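The bars are sliding into the spout at crop (365,400). I'll keep tilting and correct the tip drift.

>>> servo_tool --rows '[[[1.3,0,-5.2,0,-0.04,0],[1,0,-5,0,-0.04,0],[0.8,0,-5,0,-0.04,0],[0.8,0,-4.8,0,-0.04,0],[0,0,0,0,0,0]]]'

```text
time: 37.07
tool_pos: [478.9, -85.5, 137.5]
orientation: [-3.14, 0.633, 1.54]
wrist_force: [0.5, 0.0, -2.0]
gripper_width: 48.8
```

```bash
python3 - <<'E'
from h import *
tip()
d=cam('side')
cv2.imwrite('pics/ad.png',cv2.resize(d['img'][120:250,250:370],None,fx=5,fy=4.6,interpolation=cv2.INTER_CUBIC)[...,::-1])
E
```

```text
tip [481.6   4.1  75.4] tilt deg 36.3 heading 88.2 force [ 0.5  0.  -2. ] w 48.8 [-0.7   1.06  0.92  1.94 -0.3   0.49  0.15]
tip corr tool axes [ 2.9 -0.1 -2.9] side lean -0.001
```

View pics/ad.png

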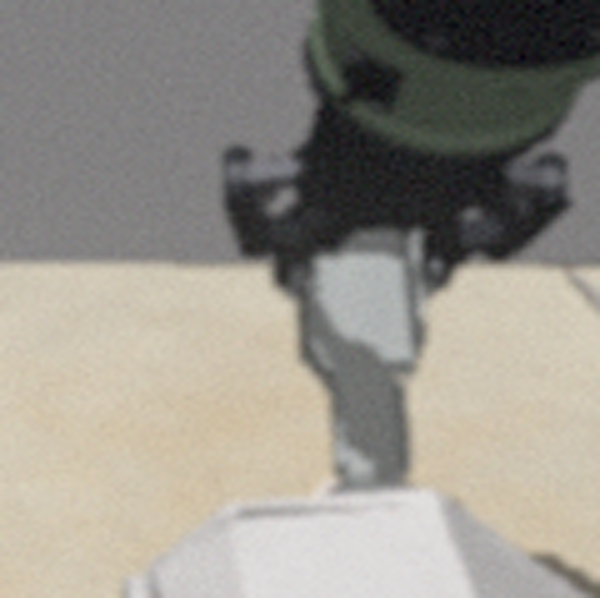

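The tray looks empty. I'll tilt a bit further, with a correction, to be sure everything has gone.

>>> servo_tool --rows '[[[1.8,0,-5.8,0,-0.04,0],[1.5,0,-5.5,0,-0.04,0],[1,0,-5.2,0,-0.04,0],[1,0,-5,0,-0.04,0],[0,0,0,0,0,0],[0,0,0,0,0,0],[0,0,0,0,0,0],[0,0,0,0,0,0]]]'

```text
time: 37.78
tool_pos: [477.7, -77.8, 149.7]
orientation: [-3.136, 0.773, 1.524]
wrist_force: [0.0, 0.3, -1.5]
gripper_width: 49.0
```

```bash
python3 - <<'E'
from h import *
tip()
d=cam('side','ae0.png');cam('top','ae1.png')
cv2.imwrite('pics/ae.png',cv2.resize(d['img'][120:250,250:370],None,fx=5,fy=4.6,interpolation=cv2.INTER_CUBIC)[...,::-1])
E
```

```text
tip [481.4   2.2  75.7] tilt deg 44.3 heading 87.3 force [ 0.   0.3 -1.5] w 49.0 [-0.8   1.16  1.03  1.9  -0.27  0.57  0.07]
tip corr tool axes [ 4.  -0.  -4.4] side lean -0.004
```

View pics/ae.png

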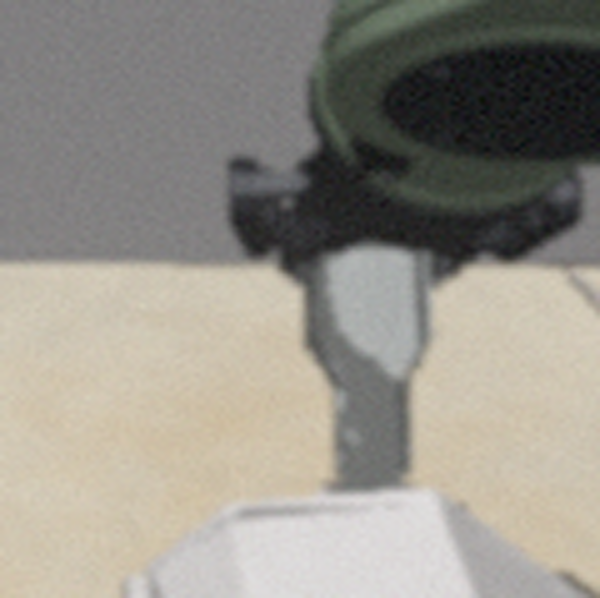

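View pics/ae1.png

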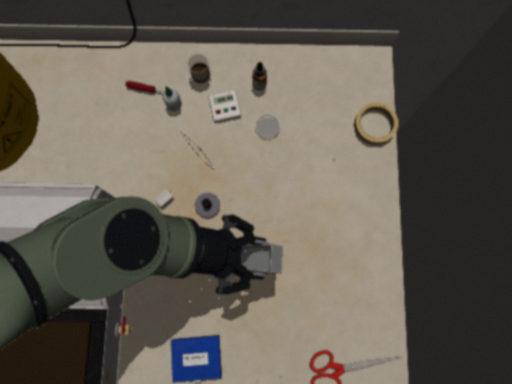

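The boat is empty. I'll lift clear and level it.

>>> servo_tool --rows '[[[-7,0,-7,0,0,0],[-10,0,-10,0,0,0],[-10,0,-10,0,0,0],[0,0,0,0,0.06,0],[0,0,0,0,0.1,0],[0,0,0,0,0.1,0],[0,0,0,0,0.1,0],[0,0,0,0,0.1,0]]]'

```text
time: 38.55
tool_pos: [478.6, -76.2, 197.2]
orientation: [-3.141, 0.302, 1.532]
wrist_force: [0.2, -1.2, -2.1]
gripper_width: 48.5
```

```bash
python3 - <<'E'
from h import *
st()
plan([([500,-130,190],[-PI,0,1.55])],vmax=25,wmax=.1)
E
```

```text
38.55 [478.6 -76.2 197.2] [-3.141  0.302  1.532] [ 0.2 -1.2 -2.1] 48.5 [-0.5   0.78  0.77  1.89 -0.35  0.65  0.34]
[[-12.1, 5.9, 5.6, -0.0009, 0.0756, -0.0046], [-12.5, 5.8, 4.7, -0.0009, 0.0756, -0.0046], [-12.9, 5.8, 3.8, -0.0009, 0.0756, -0.0046], [-13.1, 5.7, 2.8, -0.0009, 0.0756, -0.0046]]
```

>>> servo_tool --rows '[[[-12,6,5,0,0.075,0],[-12.5,6,4,0,0.075,0],[-13,6,3,0,0.075,0],[-13,6,0,0,0.075,0],[-15,10,0,0,0,0],[-15,10,0,0,0,0],[-15,10,0,0,0,0],[0,0,0,0,0,0]]]'

```text
time: 39.22
tool_pos: [528.4, -189.8, 211.3]
orientation: [3.121, -0.011, 1.528]
wrist_force: [-0.6, -0.3, -0.9]
gripper_width: 49.0
```

```bash
python3 - <<'E'
from h import *
st()
c=cam('top','af1.png');d=cam('side','af2.png')
W=c['img']
cv2.imwrite('pics/af3.png',cv2.resize(W[225:300,185:285],None,fx=8,fy=8,interpolation=cv2.INTER_CUBIC)[...,::-1])
E
```

```text
39.22 [ 528.4 -189.8  211.3] [ 3.121 -0.011  1.528] [-0.6 -0.3 -0.9] 49.0 [ 0.05  0.75  0.49  1.59 -0.45  0.89  0.67]
```

View pics/af1.png

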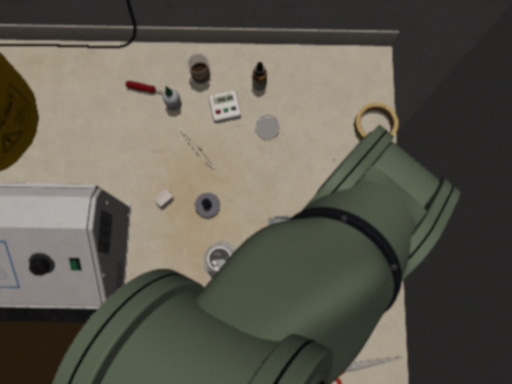

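View pics/af2.png

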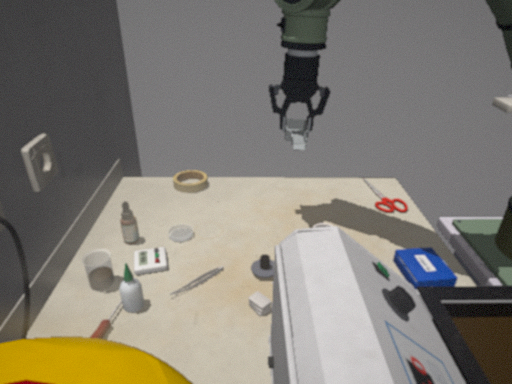

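White bars are visible inside the bottle at (217,258). I'll now set the boat down on the clear bench.

>>> servo_tool --rows '[[[0,0,20,0.02,0.011,0],[0,0,30,0,0,0],[0,0,35,0,0,0],[0,0,35,0,0,0],[0,0,30,0,0,0],[0,0,15,0,0,0],[0,0,0,0,0,0]]]'

```text
time: 39.9
tool_pos: [528.0, -179.4, 46.2]
orientation: [3.137, -0.02, 1.539]
wrist_force: [-0.6, -0.2, -1.6]
gripper_width: 49.0
```

```bash
python3 - <<'E'
from h import *
st()
p=robot.read_state()['tool_pos'];plan([([p[0],p[1],12],[-PI,0,1.53])],vmax=15)
E
```

```text
39.9 [ 528.  -179.4   46.2] [ 3.137 -0.02   1.539] [-0.6 -0.2 -1.6] 49.0 [ 0.12  0.99  0.33  1.72 -0.59  0.54  0.79]
[[-0.2, -0.0, 11.4, 0.0014, -0.0068, 0.003], [-0.2, -0.0, 11.4, 0.0014, -0.0068, 0.003], [-0.1, -0.0, 11.4, 0.0014, -0.0068, 0.003]]
```

>>> servo_tool --rows '[[[0,0,12,0.004,-0.02,0],[0,0,11,0,0,0],[0,0,8,0,0,0],[0,0,0,0,0,0]]]'

```text
time: 40.23
tool_pos: [528.9, -177.9, 17.7]
orientation: [3.139, 0.001, 1.543]
wrist_force: [-0.4, 1.1, -1.2]
gripper_width: 48.8
```

>>> servo_tool --rows '[[[0,0,3,0,0,0],[0,0,0,0,0,0]]]'

```text
time: 40.4
tool_pos: [529.3, -178.1, 15.8]
orientation: [3.138, 0.001, 1.543]
wrist_force: [-0.7, 0.3, -2.0]
gripper_width: 48.4
```

>>> servo_tool --rows '[[[0,0,4,0,0,0],[0,0,3,0,0,0],[0,0,0,0,0,0]]]'

```text
time: 40.65
tool_pos: [530.0, -178.7, 9.6]
orientation: [3.136, 0.001, 1.543]
wrist_force: [-1.2, 0.2, -1.5]
gripper_width: 48.7
```

>>> servo_tool --rows '[[[0,0,2,0,0,0],[0,0,0,0,0,0]]]'

```text
time: 40.82
tool_pos: [530.0, -178.8, 7.6]
orientation: [3.136, 0.001, 1.543]
wrist_force: [0.0, -0.3, -2.0]
gripper_width: 48.8
```

>>> servo_tool --rows '[[[0,0,1,0.004,0,0],[0,0,0.5,0,0,0],[0,0,0,0,0,0]]]'

```text
time: 41.07
tool_pos: [530.1, -179.0, 7.1]
orientation: [3.14, 0.001, 1.542]
wrist_force: [-0.5, -0.2, -1.4]
gripper_width: 48.6
```

>>> servo_tool --rows '[[[0,0,0.5,0,0,0],[0,0,0,0,0,0]]]'

```text
time: 41.23
tool_pos: [530.2, -179.1, 6.9]
orientation: [3.14, 0.001, 1.542]
wrist_force: [-0.5, 0.8, 1.6]
gripper_width: 49.0
```

The bench carries the load now, so I'll release.

>>> servo_tool --rows '[[[0,0,0,0,0,0],[0,0,0,0,0,0],[0,0,0,0,0,0],[0,0,0,0,0,0],[0,0,0,0,0,0]]]' --hand 75

```text
time: 41.65
tool_pos: [530.4, -179.2, 6.7]
orientation: [3.14, 0.001, 1.542]
wrist_force: [-0.2, 0.4, 0.1]
gripper_width: 74.5
```

>>> servo_tool --rows '[[[0,0,-10,0,0,0],[0,0,-20,0,0,0],[0,0,-30,0,0,0],[0,0,-35,0,0,0],[0,0,-30,0,0,0],[0,0,0,0,0,0]]]'

```text
time: 42.15
tool_pos: [528.6, -179.3, 139.0]
orientation: [-3.14, 0.001, 1.54]
wrist_force: [-0.5, -0.7, 1.5]
gripper_width: 74.9
```

```bash
python3 - <<'E'
from h import *
st()
d=cam('side','ag2.png')
plan([([604,49.5,110],[-PI,0,1.616])],vmax=30)
E
```

```text
42.15 [ 528.6 -179.3  139. ] [-3.14e+00  1.00e-03  1.54e+00] [-0.5 -0.7  1.5] 74.9 [ 0.04  0.86  0.45  1.67 -0.51  0.74  0.71]
[[25.6, 7.7, 3.0, -0.0003, 0.0, -0.0084], [25.6, 7.9, 3.0, -0.0003, 0.0, -0.0084], [25.5, 8.1, 3.0, -0.0003, 0.0, -0.0084], [25.4, 8.3, 3.0, -0.0003, 0.0, -0.0084], [25.4, 8.5, 3.0, -0.0003, 0.0, -0.0084], [25.3, 8.7, 3.0, -0.0003, 0.0, -0.0084], [25.2, 8.9, 3.0, -0.0003, 0.0, -0.0084], [25.1, 9.1, 3.0, -0.0003, 0.0, -0.0084]]
[[25.1, 9.3, 3.0, -0.0003, 0.0, -0.0084]]
```

View pics/ag2.png

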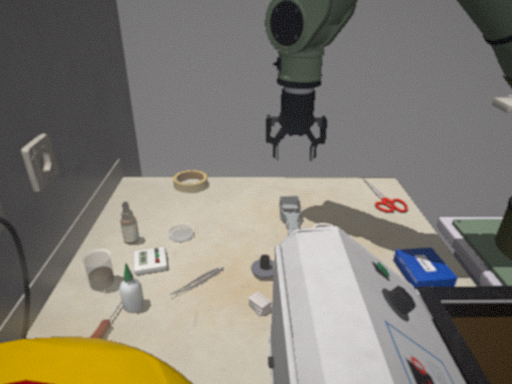

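>>> servo_tool --rows '[[[25.6,7.7,0,0,0,-0.008],[25.6,8,0,0,0,-0.008],[25.5,8,3,0,0,-0.008],[25.4,8.3,3,0,0,-0.008],[25.4,8.5,3,0,0,-0.008],[25.3,8.7,3,0,0,-0.008],[25,9,3,0,0,-0.008],[25,9,3,0,0,-0.008]]]' --hand 45

```text
time: 42.87
tool_pos: [595.9, 26.3, 118.7]
orientation: [-3.137, 0.003, 1.597]
wrist_force: [0.7, 0.7, -0.3]
gripper_width: 44.8
```

>>> servo_tool --rows '[[[20,9,3,0,0,-0.008],[0,0,0,0,0,0],[0,0,0,0,0,0]]]'

```text
time: 43.12
tool_pos: [604.2, 54.3, 113.2]
orientation: [-3.134, 0.0, 1.613]
wrist_force: [-0.4, -0.9, 0.4]
gripper_width: 45.3
```

```bash
python3 - <<'E'
from h import *
st()
c=cv2.imread('pics/ae1.png')
# lid on bench from ae1 (unobstructed): dark knob
g=c.astype(int).sum(2);m=np.zeros(g.shape,bool);m[190:222,193:222]=g[190:222,193:222]<140
cc=robot.camera('top')
for b in blobs(m,10,300):
    v,u=np.nonzero(b);print(u.min(),u.max(),v.min(),v.max(),ray(cc,(u.min()+u.max())/2,v.min()+5,40))
plan([([604,49.5,45],[-PI,0,1.616])],vmax=20)
d=cam('side','ah.png')
E
```

```text
43.12 [604.2  54.3 113.2] [-3.134  0.     1.613] [-0.4 -0.9  0.4] 45.3 [-0.37  0.96  0.49  1.49 -0.55  0.84  0.37]
202 210 199 209 [600.32773318  49.47214233  40.        ]
[[-1.3, 0.0, 17.0, -0.0019, -0.0001, -0.0008], [-1.3, 0.0, 17.0, -0.0019, -0.0001, -0.0008], [-1.3, -0.0, 17.0, -0.0019, -0.0001, -0.0008], [-1.3, -0.1, 17.0, -0.0019, -0.0001, -0.0008]]
```

View pics/ah.png

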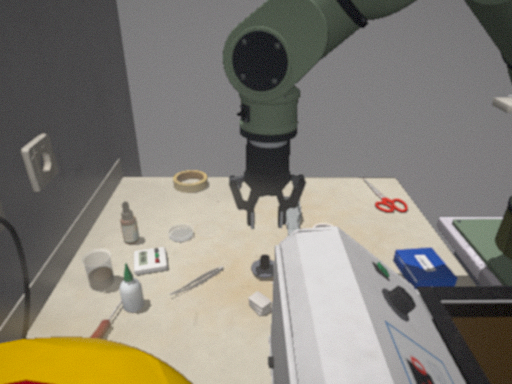

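The lid is upright at (264,265), directly under the fingers. Descending.

>>> servo_tool --rows '[[[-5,0,18,-0.007,0,0],[0,-1,20,0,0,0],[0,-1,18,0,0,0],[0,-1,12,0,0,0],[0,0,0,0,0,0]]]'

```text
time: 43.63
tool_pos: [600.8, 42.4, 44.7]
orientation: [3.14, 0.002, 1.604]
wrist_force: [-0.4, -0.4, -0.8]
gripper_width: 44.9
```

```bash
python3 - <<'E'
from h import *
st()
plan([([603,49.6,20],[-PI,0,1.616])],vmax=40)
d=cam('side')
cv2.imwrite('pics/ai.png',cv2.resize(d['img'][210:290,220:310],None,fx=6,fy=6)[...,::-1])
E
```

```text
43.63 [600.8  42.4  44.7] [3.140e+00 2.000e-03 1.604e+00] [-0.4 -0.4 -0.8] 44.9 [-0.32  1.05  0.43  1.55 -0.61  0.67  0.43]
[[7.2, 2.4, 24.7, 0.0019, 0.0017, -0.0116]]
```

View pics/ai.png

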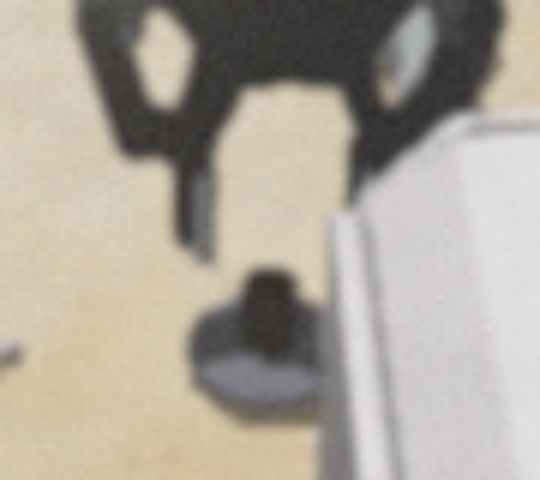

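>>> servo_tool --rows '[[[7.2,2,8,0.002,0,-0.01],[0,0,8,0,0,0],[0,0,5,0,0,0],[0,0,0,0,0,0]]]'

```text
time: 44.02
tool_pos: [604.5, 49.0, 25.6]
orientation: [3.138, 0.002, 1.614]
wrist_force: [1.0, -0.8, 0.2]
gripper_width: 45.1
```

```bash
python3 - <<'E'
from h import *
st()
plan([([603,49.6,19],[-PI,0,1.616])],vmax=40)
E
```

```text
44.02 [604.5  49.   25.6] [3.138e+00 2.000e-03 1.614e+00] [ 1.  -0.8  0.2] 45.1 [-0.33  1.08  0.41  1.54 -0.62  0.65  0.44]
[[0.6, -1.5, 6.6, 0.0039, 0.0021, -0.002]]
```

>>> servo_tool --rows '[[[0.6,0,5,0.004,0.002,0],[0,0,1,0,0,0],[0,0,0,0,0,0]]]'

```text
time: 44.27
tool_pos: [604.7, 49.6, 19.4]
orientation: [3.142, 0.0, 1.614]
wrist_force: [-0.0, -1.0, -0.6]
gripper_width: 45.0
```

>>> servo_tool --rows '[[[0,0,0,0,0,0],[0,0,0,0,0,0],[0,0,0,0,0,0],[0,0,0,0,0,0],[0,0,0,0,0,0]]]' --hand 10 --grip_force 30

```text
time: 44.68
tool_pos: [605.0, 49.5, 20.0]
orientation: [3.141, 0.0, 1.614]
wrist_force: [-0.3, -0.0, -1.2]
gripper_width: 18.8
```

>>> servo_tool --rows '[[[0,0,-5,0,0,0],[0,0,-20,0,0,0],[0,0,-30,0,0,0],[0,0,-30,0,0,0],[0,0,-30,0,0,0],[0,0,-15,0,0,0],[0,0,0,0,0,0]]]'

```text
time: 45.27
tool_pos: [603.8, 48.8, 157.0]
orientation: [-3.14, 0.001, 1.613]
wrist_force: [-0.1, 0.1, 0.2]
gripper_width: 19.1
```

```bash
python3 - <<'E'
from h import *
st()
c=cam('top','aj1.png');
cv2.imwrite('pics/aj.png',cv2.resize(c['img'][225:300,185:285],None,fx=8,fy=8,interpolation=cv2.INTER_CUBIC)[...,::-1])
plan([([482,13,135],[-PI,0,1.6])],vmax=20)
E
```

```text
45.27 [603.8  48.8 157. ] [-3.140e+00  1.000e-03  1.613e+00] [-0.1  0.1  0.2] 19.1 [-0.37  0.91  0.53  1.47 -0.52  0.91  0.35]
[[-4.4, -17.6, 3.0, -0.0003, 0.0001, 0.0018], [-4.4, -17.6, 3.0, -0.0003, 0.0001, 0.0018], [-4.5, -17.6, 3.0, -0.0003, 0.0001, 0.0018], [-4.5, -17.5, 3.0, -0.0003, 0.0001, 0.0018], [-4.5, -17.5, 3.0, -0.0003, 0.0001, 0.0018], [-4.6, -17.5, 3.0, -0.0003, 0.0001, 0.0018], [-4.6, -17.5, 3.0, -0.0003, 0.0001, 0.0018]]
```

View pics/aj1.png

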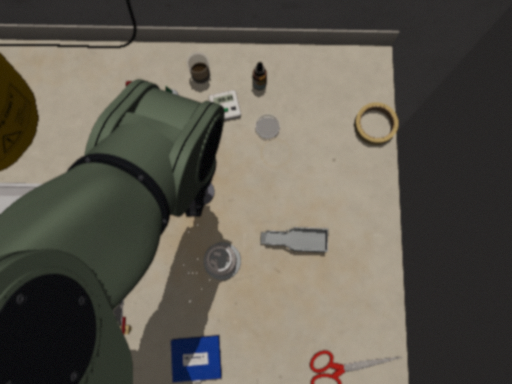

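View pics/aj.png

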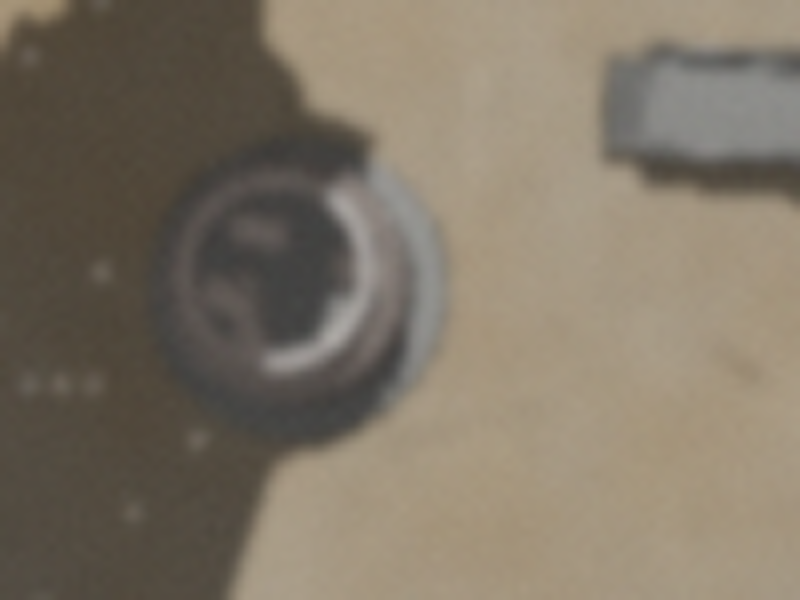

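The boat stands upright and empty at (295,240), no bars are on the bench, and bars show inside the bottle. I'll carry the lid over.

>>> servo_tool --rows '[[[-4.4,-17.6,0,0,0,0.002],[-4.4,-17.6,0,0,0,0.002],[-4.5,-17.6,0,0,0,0.002],[-4.5,-17.5,0,0,0,0.002],[-4.5,-17.5,0,0,0,0.002],[-4.6,-17.5,3,0,0,0.002],[-4,-12,5,0,0,0.002],[0,0,0,0,0,0]]]'

```text
time: 45.98
tool_pos: [478.5, 12.7, 142.0]
orientation: [-3.131, 0.003, 1.6]
wrist_force: [-1.1, -0.3, 0.0]
gripper_width: 18.7
```

```bash
python3 - <<'E'
from h import *
st()
plan([([482,13.3,125],[-PI,0,1.6])],vmax=20)
E
```

```text
45.98 [478.5  12.7 142. ] [-3.131e+00  3.000e-03  1.600e+00] [-1.1 -0.3  0. ] 18.7 [-0.34  0.77  0.45  1.93 -0.58  0.58  0.53]
[[0.6, 3.7, 17.0, -0.0109, 0.0029, -0.0004]]
```

>>> servo_tool --rows '[[[0.5,3,10,-0.011,0.003,0],[0,0,10,0,0,0],[0,0,5,0,0,0],[0,0,0,0,0,0]]]'

```text
time: 46.32
tool_pos: [480.9, 13.4, 114.3]
orientation: [-3.139, 0.0, 1.599]
wrist_force: [-0.2, -0.2, 0.5]
gripper_width: 18.8
```

```bash
python3 - <<'E'
from h import *
st()
plan([([481.7,13.3,95],[-PI,0,1.6])],vmax=40)
d=cam('side')
cv2.imwrite('pics/ak.png',cv2.resize(d['img'][150:250,270:370],None,fx=6,fy=6,interpolation=cv2.INTER_CUBIC)[...,::-1])
E
```

```text
46.32 [480.9  13.4 114.3] [-3.139  0.     1.599] [-0.2 -0.2  0.5] 18.8 [-0.31  0.81  0.4   1.96 -0.62  0.5   0.56]
[[-0.1, 0.8, 19.3, -0.0024, 0.0001, -0.0006]]
```

View pics/ak.png

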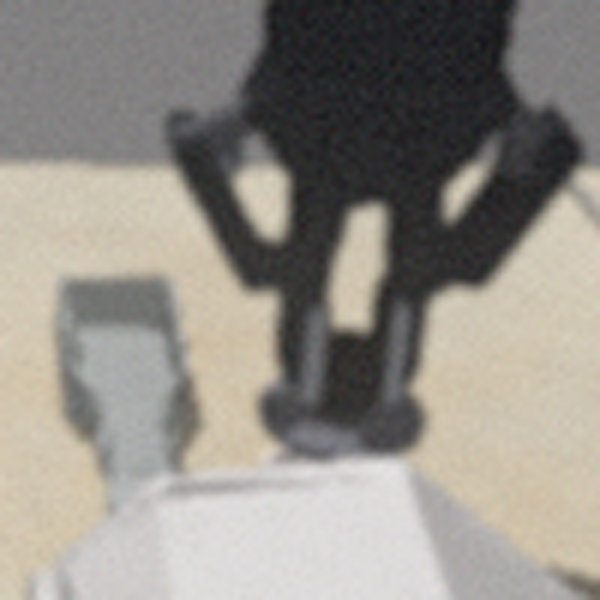

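>>> servo_tool --rows '[[[0,0,7,-0.002,0,0],[0,0,6,0,0,0],[0,0,0,0,0,0]]]'

```text
time: 46.62
tool_pos: [481.5, 13.6, 100.9]
orientation: [3.141, 0.0, 1.6]
wrist_force: [-0.7, 0.3, -0.4]
gripper_width: 18.7
```

```bash
python3 - <<'E'
from h import *
st()
plan([([481.7,13.3,93],[-PI,0,1.6])],vmax=40)
E
```

```text
46.62 [481.5  13.6 100.9] [3.141 0.    1.6  ] [-0.7  0.3 -0.4] 18.7 [-0.29  0.83  0.37  1.97 -0.64  0.46  0.58]
[[-0.3, 0.1, 7.9, 0.0007, 0.0004, -0.0]]
```

>>> servo_tool --rows '[[[0,0,4,0,0,0],[0,0,3,0,0,0],[0,0,0,0,0,0]]]'

```text
time: 46.87
tool_pos: [481.6, 13.6, 93.1]
orientation: [3.141, 0.0, 1.6]
wrist_force: [0.2, -0.5, -0.8]
gripper_width: 19.1
```

>>> servo_tool --rows '[[[0,0,1.5,0,0,0],[0,0,0,0,0,0]]]'

```text
time: 47.03
tool_pos: [481.6, 13.6, 91.5]
orientation: [3.141, 0.0, 1.6]
wrist_force: [0.0, -0.3, -1.2]
gripper_width: 18.6
```

>>> servo_tool --rows '[[[0,0,1.5,0,0,0],[0,0,0,0,0,0]]]'

```text
time: 47.2
tool_pos: [481.9, 13.5, 90.4]
orientation: [3.14, 0.0, 1.6]
wrist_force: [0.9, -0.5, -0.7]
gripper_width: 18.7
```

>>> servo_tool --rows '[[[0,0,1,0,0,0],[0,0,0,0,0,0]]]'

```text
time: 47.37
tool_pos: [481.8, 13.6, 90.0]
orientation: [3.14, -0.0, 1.6]
wrist_force: [0.1, -0.3, -0.3]
gripper_width: 18.7
```

>>> servo_tool --rows '[[[0,0,1,0,0,0],[0,0,0,0,0,0]]]'

```text
time: 47.53
tool_pos: [481.9, 13.6, 90.0]
orientation: [3.138, -0.001, 1.6]
wrist_force: [-0.3, 0.2, -0.5]
gripper_width: 18.7
```

The descent has stopped at z = 90, the expected seated height. Releasing.

>>> servo_tool --rows '[[[0,0,0,0,0,0],[0,0,0,0,0,0],[0,0,0,0,0,0],[0,0,0,0,0,0]]]' --hand 45

```text
time: 47.87
tool_pos: [482.1, 13.7, 90.2]
orientation: [3.138, -0.001, 1.6]
wrist_force: [0.5, 0.0, 0.8]
gripper_width: 44.6
```

>>> servo_tool --rows '[[[0,0,-10,0,0,0],[0,0,-20,0,0,0],[0,0,-35,0,0,0],[0,0,-35,0,0,0],[0,0,-35,0,0,0],[0,30,-20,0,0,0],[0,35,0,0,0,0],[0,0,0,0,0,0]]]'

```text
time: 48.53
tool_pos: [546.7, 14.9, 252.6]
orientation: [3.142, 0.001, 1.598]
wrist_force: [-1.0, 0.4, -2.4]
gripper_width: 44.8
```

>>> servo_tool --rows '[[[0,35,0,0,0,0],[0,38,0,0,0,0],[25,30,0,0,0,0],[30,10,0,0,0,0],[0,0,0,0,0,0]]]'

```text
time: 48.95
tool_pos: [659.4, 73.4, 249.4]
orientation: [-3.133, 0.0, 1.593]
wrist_force: [0.1, 2.1, -0.3]
gripper_width: 44.9
```

```bash
python3 - <<'E'
from h import *
st()
c=cam('top','al1.png');d=cam('side','al2.png')
a=cv2.resize(c['img'][225:300,190:260],None,fx=6,fy=6,interpolation=cv2.INTER_CUBIC)
b=cv2.resize(d['img'][190:265,280:340],None,fx=6,fy=6,interpolation=cv2.INTER_CUBIC)
cv2.imwrite('pics/al.png',np.hstack([a,b])[...,::-1])
W=pts(c);m=np.zeros(W.shape[:2],bool);m[240:285,200:245]=1
q=W[m&(W[...,2]>70)];print(np.nanmean(q,0),np.nanmax(q[:,2]),np.histogram(q[:,2],bins=range(70,125,5)))
E
```

```text
48.95 [659.4  73.4 249.4] [-3.133  0.     1.593] [ 0.1  2.1 -0.3] 44.9 [-0.37  0.91  0.6   1.07 -0.48  1.29  0.19]
[480.96137347  14.57530578  89.40513516] 115.58291589832038 (array([  0,   0, 160, 359,   6,   1,   2,  13,  67,   1]), array([ 70,  75,  80,  85,  90,  95, 100, 105, 110, 115, 120]))
```

View pics/al1.png

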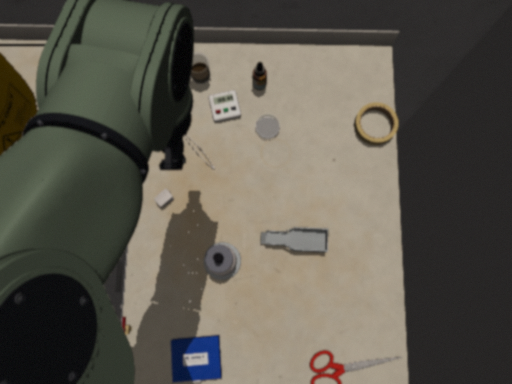

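View pics/al.png

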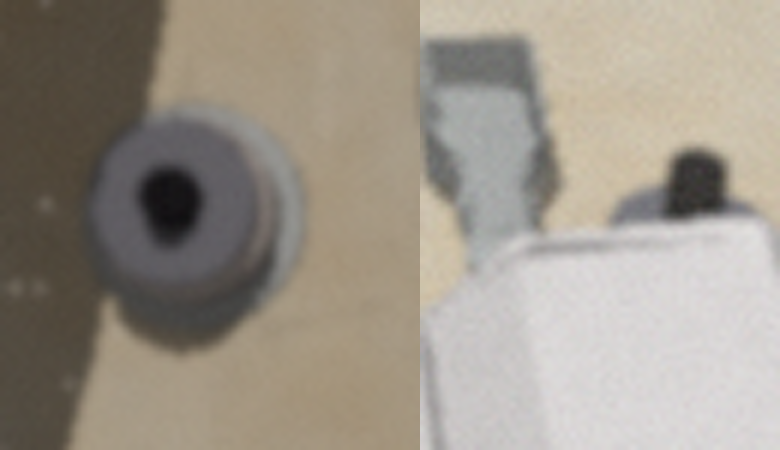

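```bash
python3 - <<'E'
from h import *
def knob(f,r):
    s=cv2.imread(f).astype(int).sum(2);m=np.zeros(s.shape,bool);v0,v1,u0,u1=r;m[v0:v1,u0:u1]=s[v0:v1,u0:u1]<130
    b=max(blobs(m,10,900),key=np.sum);v,u=np.nonzero(b);return u.mean().round(2),v.mean().round(2),u.min(),u.max(),v.min(),v.max(),len(u)
for f in('top0.png','al1.png'):print(f,knob('pics/'+f,(240,285,205,240)))
for f in('side0.png','al2.png'):print(f,knob('pics/'+f,(205,232,310,345)))
c=cam('top');W=pts(c);m=np.zeros(W.shape[:2],bool);m[240:285,200:245]=1
q=W[m&(abs(W[...,2]-85)<4)];q=q[np.hypot(q[:,0]-481.7,q[:,1]-13.4)<26]
A=np.c_[q[:,:2]-[481.7,13.4],np.ones(len(q))];print('disc plane',np.linalg.lstsq(A,q[:,2],rcond=None)[0].round(3))
q=W[232:256,290:330];print('boat max z',np.nanpercentile(q[...,2],[50,95,99]).round(1))
E
```

```text
top0.png (np.float64(218.26), np.float64(258.66), np.int64(214), np.int64(223), np.int64(253), np.int64(265), 97)
al1.png (np.float64(217.95), np.float64(258.46), np.int64(214), np.int64(222), np.int64(254), np.int64(264), 79)Traceback (most recent call last):
  File "<stdin>", line 6, in <module>
  File "<stdin>", line 4, in knob
ValueError: max() iterable argument is empty
```

```bash
python3 - <<'E'
from h import *
c=cam('top');W=pts(c);m=np.zeros(W.shape[:2],bool);m[240:285,200:245]=1
q=W[m&(abs(W[...,2]-85)<4)];q=q[np.hypot(q[:,0]-481.7,q[:,1]-13.4)<26]
A=np.c_[q[:,:2]-[481.7,13.4],np.ones(len(q))];print('disc plane',np.linalg.lstsq(A,q[:,2],rcond=None)[0].round(3))
q=W[232:256,265:330];print('boat z',np.nanpercentile(q[...,2],[50,95,99]).round(1))
a=cv2.resize(c['img'][225:260,255:335],None,fx=9,fy=9,interpolation=cv2.INTER_CUBIC)
cv2.imwrite('pics/am.png',a[...,::-1]);st()
E
```

```text
disc plane [-3.0000e-03 -3.0000e-03  8.5765e+01]
boat z [10.  29.1 32.5]
49.1 [657.8  67.7 250.6] [-3.133e+00  3.000e-03  1.588e+00] [-0.3 -1.3  0. ] 45.2 [-0.37  0.91  0.6   1.08 -0.48  1.29  0.2 ]
```

View pics/am.png

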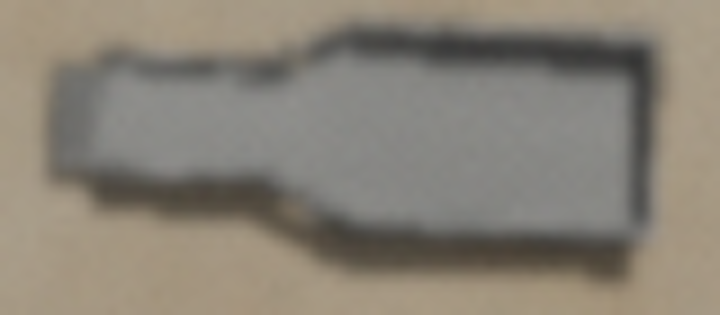

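The lid's disc is level at z ≈ 85.8 (seated is 85), and the boat is empty and flat on the bench. I'll hand in.

```bash
python3 -c "
from cell import robot
print(robot.sign_off())"
```

```text
the job is handed in; nothing more can be done
None
```

The job is done and handed in at about 49 s. I lifted the lid off and gathered all five bars in the boat. I then set the spout's lip about 4 mm inside the bottle's mouth with the boat level, and tilted it about that lip to 44° to pour the bars in. The empty boat went back on the bench, and the lid back on the bottle.

**Last checks:**
- **Lid:** the camera shows its disc level at z ≈ 85.8 mm (85 mm when seated), and the knob is within half a pixel of its starting place. The descent stopped by itself at the expected height.
- **Boat:** it is empty and upright, flat on the bench near (530, -179).
- **Bars:** none are left on the bench or in the boat, and I could see bars inside the bottle before closing it. I could not count all five in there.
- **Bystanders:** they look unmoved, judged by eye only.

**Failed or off:**
- **Side-view knob check:** this comparison failed because its colour mask found nothing. I relied on the top view and the disc's height instead.
- **Lip position:** it drifted about 6 mm back from its target while tilting, but stayed inside the mouth.
- **Contact with the rim:** the wrist force never showed the lip touching the rim, so its position there rests on measured geometry.

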